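# Slide the battery onto the work light and switch it on

### The arm

A 7-joint arm with a two-finger parallel gripper is mounted at the origin on the work surface. World frame = base frame: x ahead of the robot, y to its left, z up, the work surface at z = 0. Lengths are in mm, angles in rad, forces in N, time in s.
With the tool pointing down it reaches from about 400 to 875 mm from the base axis. Payload 4.4 kg.
Tool frame: the origin (TCP) lies at the very end of the fingers, on their centre line; the grasp point (between the pads) lies 19 mm behind it; z points along the fingers, x is the direction in which the jaws open and shut, and the axes are right-handed (so a half turn about z gives the same grasp; the last joint's range is limited). The gripper opens to 85 mm and grips with 20 to 120 N. Pads are 22 mm wide; open, the fingers measure 114 mm over their backs; the gripper's body (76 mm by 85 mm) begins 54 mm behind the grasp point. The pads swing forward as they close: fully open they stand 13 mm farther back than shut.
Start: joints at [1.128, 0.628, 0.038, 1.517, -0.027, 0.996, -0.02], TCP at [239.193, -604.404, 231.313] pointing down, gripper open.
Joint ranges: [-3.06, 3.06], [-0.37, 2.12], [-1.25, 1.32], [0.18, 2.47], [-1.1, 4.24], [0.23, 1.98], [-2.94, 2.94]. Speed limits (rad/s): [2.57, 2.57, 3.14, 3.14, 3.14, 3.14, 3.14].

### API

Orientations are given as [roll, pitch, yaw] about the fixed x, y, z axes, in that order (R = Rz(yaw) Ry(pitch) Rx(roll)).
In Python, from cell import ctrl, get_image, job, models gives the robot as it stands.
- The arm moves only by the tool move_arm, never from a script. Its argument "moves" is a list that holds one entry, the list of rows, each a list of 6 numbers: the shift along the tool's x, y, z in m, then the turn, a rotation vector about the tool's x, y, z in rad. A call has 1 to 20 rows; each row is the pose to reach, as a shift and turn from the pose commanded when the call began, along the tool's axes at that moment; what a row does not reach only later rows make up. A row lasts 1/8 s, in which the tool goes at most 62.5 mm and 10.7 degrees, less where a joint would pass 70% of its speed; a pose out of reach is approached as far as the arm can. A call with a gripper value outside its range is refused whole. "jaw" is the opening, from 0 (shut) to 1 (fully open), set as the call begins (left out, the last holds). The fingers move at their own pace and stop on an object; the grip force is fixed at half the most. Time passes only in rows, so rows that repeat a pose let the fingers close. It gives the time, the measured TCP pose, the force and the opening at its end, in the units of the state.
- ctrl.read_state(): the state, without advancing time (a new reading comes with each control period).
- get_image(name): name is "scene" or "top"; returns a dict with "color" (480x640x3 uint8, blue, green, red), "fov_y" (degrees; the focal length in pixels is half the picture's height over the tangent of half this angle, whatever the lens; pixels are square), "cx", "cy" (the principal point, pixels), "k1" (the pictures are not rectified: a ray, as slopes to the right and down, at radius r is drawn at 1 + k1 r^2 times it, then the intrinsics apply), "origin" and "orientation" of the camera in the world. Camera axes: x right, y up, looking along -z (the intrinsics and any distortion apply to the point x, -y, -z); pixel columns grow to the right and rows downward; lengths in mm; the calibration is good to about 2 mm. A picture is of the moment at which its call begins. There is no depth.
- job.finish_job(): hands the job in, once; it reports no verdict.
Trained networks look in the newest picture that a camera, given by its name, has taken for a name from the list of things; names that differ only in an ending like _2 or _b are one class to them, and where a whole thing is asked for, a point or a joint stands for the part that bears it (a point fixed in the world has none). Each returns a list of dicts, best first, with "score" (0 to 1); they miss things now and then, are a little off and sometimes report something else, mostly with a low value. They report only what shows in the picture. A call takes as long as a camera call. They do not tell look-alikes from the thing itself.
- models.cut_out(camera, thing): "pixels" (480x640 bool, what is visible of it) and "uv" ([column, row] in pixels, amid what is visible of it).
- models.place_of(camera, thing): "uv" ([column, row] in pixels: a listed point, or the origin of a listed thing).
The state is a dict: "clock": time; "qpos": joint angles; "qd": joint speeds; "tau": joint torques, N m; "eef_pos": TCP position; "tool_rot": TCP orientation; "force": force on the tool from outside, world axes, zero at the start; "torque": the same for the moment, N m; "width": finger opening in mm.
Only numpy, scipy, OpenCV 4.12 (cv2) and the standard library are available. Lean on these libraries where they do the work, as an engineer would, in place of code of your own. Each camera call takes 0.05 s, during which the arm holds its last target.

### The job

Get the small work light going: slide the battery pack into the light's rails from their open end until it is fully home, with its heel up against the rail ends. Then turn the switch knob on top clockwise as far as it goes, bearing down on the light as you turn, because it is aimed at the job and must not be twisted or pushed out of its place. Leave the handles, the marker and the screw tray where they lie.

Things in the scene. Friction and masses are not known exactly. Their poses are not given: they have to be found in the camera images.
- lamp: (All sizes in mm.) Compact grey flood light loose on four feet, 0.34 kg: 2 N slides it. Base 170 long (x) x 96 wide x 20 high. Origin: centre of its underside, on the counter; z up; +x is the way the pack is slid in and the light shines. Head: block from x = 12 to 85, 148 wide, top at z = 72; its tube stand is folded down round the front, to x = 108 and y = +-82. Behind it the flat battery deck, z = 20, with two rails.
- rail_mouth (a point): Middle of the rails' only open end, on the deck (lamp frame -58, 0, 20); axes as the lamp's. The C-shaped rails run from here 62 to +x, ending at the head. Channel between them 43 wide, 8.5 high, flared 3 a side at this mouth; lips over it, top 13.5 above the deck, leave a slot 30 wide, so nothing goes in from above. Rails 63 wide outside. 27 of bare deck lies before the mouth.
- pack_home (a point): Where the pack's origin is when it is fully home (lamp frame -40, 0, 20), axes as the lamp's and the pack's parallel to them: its heel shoulder then touches the rail ends. Nothing clicks; friction keeps it there.
- pack: Slide-on battery pack, grey and black plastic, 0.21 kg, 88 long (x) x 56 wide (y) x 54 high, standing upright on its T-shaped foot. Origin: centre of its underside; z up; +x is the leading end, which enters the rails. Body: all of 88 x 56 from z = 15.5 to 54, flat sides to grip across the 56. In the rails its underside clears the lips by 2: keep fingertips 16 or more above the pack's underside.
- heel_shoulder (a point): Point on the pack (-18, 0, 0): middle of the foot of the heel's front face; axes as the pack's. Ahead of it (+x) for 62 runs the foot: a flange 40 wide, 6 high at the very bottom, its front corners chamfered 6, under a neck 25 wide. Behind it the heel is 56 wide down to z = 0 and does not fit between the rails; this face stops against the rail ends.
- switch_grip (a point): Point to grip on the switch knob's axis, 22 above the lamp head (lamp frame 48, 0, 94). The knob is a plain upright wing 38 long x 12 thick, 28 high, on a flat dial: grip it across its 12, with the fingertips clear of the head. The point's x axis runs along the wing and turns with it; z up.
- switch (a joint): Angle of the switch knob, rad: 0 to 0.25 at the start (off), grows clockwise seen from above, hard stop at 1.4 (full on). Stiff, about 0.32 N m (weather-sealed): this spins the loose light on the counter unless it is pressed down as it is turned; 12 to 20 N all through the turn is ample. It stays where it is left.
- front_corner (a point): Point on the light at the front left corner of its head, at deck height (lamp frame x = 85, y = 74, z = 20).
- rear_corner (a point): Point on the light at the rear right corner of its base, at deck height (lamp frame x = -85, y = -48, z = 20).
- bar_pull_1: Bystander: steel cabinet bar handle, bar 190 long and 12 thick along x, with two 28 mm feet to +y, lying flat. Origin: on the counter under the middle of the bar.
- bar_pull_2: Bystander: a second bar handle like the first.
- screw_tray: Bystander: open clear plastic tray with loose screws, 100 (x) x 130 (y) x 35 high. Origin: centre of its underside.
- marker: Bystander: marker pen lying along its x, 135 long, 17 thick. Origin: on the counter under its middle.
Mind the look-alikes: they are no part of the job. Of the things that look like the lamp, take the one that is nearest to the robot's base at the start.

How it is judged:
By the outcome, as a careful person would: the job done as asked, in the order asked, and still so for the second after the job is handed in, with the robot touching nothing.
It also fails if it takes over 64 s, if anything falls off the work surface, if the arm or the gripper's body presses on something with over 40 N, if the wrist force passes 120 N, or if a joint passes its speed limit or range.

## Working session

There is one attempt and no reset: what is moved stays moved. The work goes in short steps, Python scripts to look and compute and a tool call to move; the robot and the scene stay as the last step left them, time stands still between calls to the robot, and variables do not carry over. Pictures are saved under pics/ and viewed, and the job is handed in when it is done.

Besides the shell and the picture viewer there is one more tool, called after ">>>" as name(argument=value, ...) on one line, values as JSON. move_arm: Moves the arm, as the interface text tells. Its arguments: {"type":"object","properties":{"moves":{"type":"array","items":{"type":"array","items":{"type":"array","items":{"type":"number"}}}},"jaw":{"type":"number"}},"required":["moves"]}

```bash
ls; mkdir -p pics
cat > h.py <<'E'
import numpy as np, cv2
from cell import ctrl,get_image,job,models
from scipy.spatial.transform import Rotation as R
E
python3 - <<'E'
from h import *
for n in("scene","top"):
    im=get_image(n); cv2.imwrite(f"pics/{n}0.png",im["color"])
    print({k:v for k,v in im.items() if k!="color"})
    for t in("lamp","pack","rail_mouth","heel_shoulder","switch_grip","front_corner","rear_corner","pack_home"):
        print(t,[(np.round(d["uv"],1).tolist(),round(d["score"],2)) for d in models.place_of(n,t)][:5])
print(ctrl.read_state())
E
```

```text
pics
{'fov_y': 57.247517362972744, 'cx': 322.52304369990554, 'cy': 239.07504419966972, 'k1': -0.023616881402823926, 'origin': array([1185.23534789, -140.88248263,  614.11565213]), 'orientation': array([ 0.83137519, -0.00791876,  1.29632024])}
lamp [([383.2, 239.5], 0.84), ([500.7, 255.7], 0.64)]
pack [([203.1, 268.2], 0.81)]
rail_mouth [([473.4, 250.2], 0.94), ([394.1, 249.2], 0.91)]
heel_shoulder [([200.8, 272.3], 0.76)]
switch_grip [([372.6, 189.2], 0.48)]
front_corner [([330.5, 219.9], 0.69), ([425.7, 307.7], 0.42)]
rear_corner [([427.9, 253.1], 0.59), ([463.0, 265.4], 0.57)]
pack_home [([391.4, 243.8], 0.77), ([429.1, 250.8], 0.75), ([487.1, 249.3], 0.65), ([334.8, 321.9], 0.37)]
{'fov_y': 42.326465397931, 'cx': 329.1224150751033, 'cy': 244.83080942409782, 'k1': 0.02680352380989801, 'origin': array([ 435.89825056,   37.10628671, 1256.40857757]), 'orientation': array([ 0.14673678, -0.00617366, -1.57346797])}
lamp [([259.5, 269.5], 0.86), ([159.0, 214.6], 0.64)]
pack [([442.9, 280.5], 0.69)]
rail_mouth [([182.4, 222.7], 0.67), ([260.3, 240.4], 0.6), ([443.8, 278.4], 0.31)]
heel_sho
[... 263 characters left out ...]
9], 0.58)]
{'clock': 0.9, 'qpos': array([ 1.12820455,  0.62833479,  0.03849836,  1.5173636 , -0.02701577,
        0.99631951, -0.02002042]), 'qd': array([-7.78325240e-04,  2.76866636e-05, -2.42015628e-04,  1.00370226e-03,
       -1.81594090e-03,  2.37692370e-04, -6.97199639e-04]), 'tau': array([-1.53650916e-05, -5.63259101e+01,  1.22587010e+00, -1.93783522e+01,
        1.10073920e-02,  1.66886475e-03, -3.20228196e-06]), 'eef_pos': array([ 239.2045584 , -604.42134666,  231.36735526]), 'tool_rot': array([-3.14153676e+00, -9.17955156e-05, -1.19405639e+00]), 'force': array([-0.14700194, -0.16428603, -0.06567437]), 'torque': array([0.00254986, 0.04294467, 0.01337689]), 'width': 85.57409441770135}
```

View pics/scene0.png

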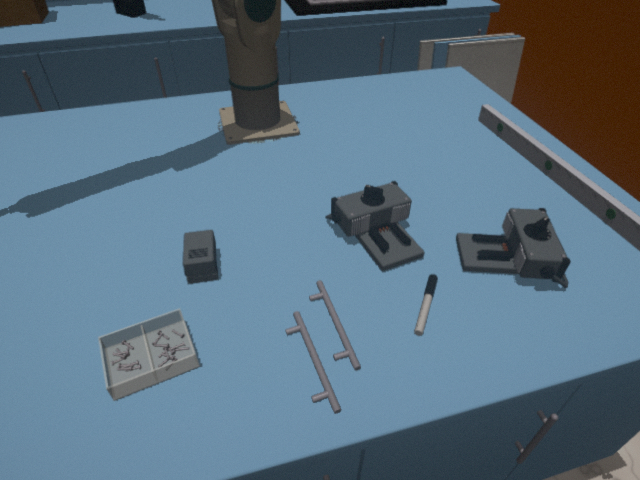

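View pics/top0.png

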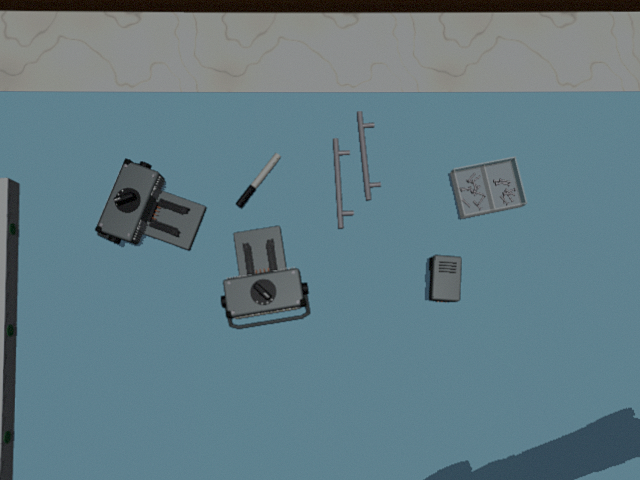

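Lamp candidates: A at top (262,280) / scene (375,215), and B at top (150,205) / scene (520,245). The robot's base is below the bottom edge of the top picture, so A is nearer. I'll check it in a close crop, along with the pack's heading.

```bash
cat >> h.py <<'E'
def cam(im):
    f=240/np.tan(np.radians(im["fov_y"])/2)
    return dict(f=f,cx=im["cx"],cy=im["cy"],k1=im["k1"],o=np.array(im["origin"]),R=R.from_euler("xyz",im["orientation"]).as_matrix())
def proj(c,P):
    p=(np.atleast_2d(P)-c["o"])@c["R"]
    s=np.c_[p[:,0],-p[:,1]]/-p[:,2:3]
    s=s*(1+c["k1"]*(s**2).sum(1,keepdims=True))
    return s*c["f"]+[c["cx"],c["cy"]]
def unproj(c,uv,z):
    d=(np.atleast_2d(uv)-[c["cx"],c["cy"]])/c["f"]; s=d.copy()
    for _ in range(20): s=d/(1+c["k1"]*(s**2).sum(1,keepdims=True))
    r=np.c_[s[:,0],-s[:,1],-np.ones(len(s))]@c["R"].T
    return c["o"]+r*((z-c["o"][2])/r[:,2:3])
def T(pose,P):
    x,y,a=pose[:3];z=pose[3] if len(pose)>3 else 0
    return R.from_euler("z",a).apply(np.atleast_2d(P))+[x,y,z]
def crop(im,uv,h,s,name):
    u,v=map(int,uv); c=im["color"][max(0,v-h):v+h,max(0,u-h):u+h]
    cv2.imwrite(name,cv2.resize(c,None,fx=s,fy=s,interpolation=cv2.INTER_CUBIC))
E
python3 - <<'E'
from h import *
a=[]
for n,l,p in(("scene",(378,225),(200,255)),("top",(262,280),(446,278))):
    im=get_image(n);c=cam(im)
    row=[]
    for uv,h in((l,60),(p,40)):
        u,v=uv;row.append(cv2.resize(im["color"][v-h:v+h,u-h:u+h],(400,300) if 0 else (300,300),interpolation=cv2.INTER_CUBIC))
    a.append(np.hstack(row))
    print(n,unproj(c,[l,p],0))
cv2.imwrite("pics/crop1.png",cv2.convertScaleAbs(np.vstack(a),alpha=1.8))
E
```

```text
scene [[ 526.48250716  173.69699091    0.        ]
 [ 519.5994759  -201.7858539     0.        ]]
top [[ 549.66412709  165.2754604     0.        ]
 [ 552.9946815  -208.57558236    0.        ]]
```

View pics/crop1.png

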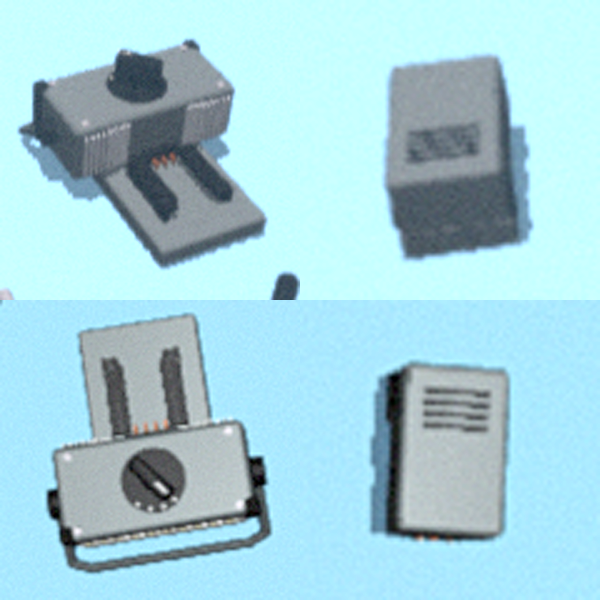

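The crop confirms lamp A: its rail mouth faces up in the top view (away from the robot), its head faces the robot, and the wing is near (262,292). The pack has vents at its heel end, near (452,267). Its copper contacts show at the lower (robot) edge near (446,302), so its +x also points toward the robot. Next I'll refine both poses by fitting edges.

```bash
cat >> h.py <<'E'
from scipy.optimize import least_squares
def box(x0,x1,y0,y1,z0,z1):
    v=np.array([[x,y,z] for x in(x0,x1) for y in(y0,y1) for z in(z0,z1)],float)
    E={}
    for i in range(8):
        for b in(1,2,4):
            if not i&b: E[(i,i|b)]=1
    return v,list(E)
# edges: named explicit segments
def seg(a,b): return (np.array(a,float),np.array(b,float))
def rect(x0,x1,y0,y1,z): return [seg((x0,y0,z),(x1,y0,z)),seg((x1,y0,z),(x1,y1,z)),seg((x1,y1,z),(x0,y1,z)),seg((x0,y1,z),(x0,y0,z))]
PACKTOP=rect(-44,44,-28,28,54)
LAMPE=rect(12,85,-74,74,72)+[seg((-85,-48,20),(5,-48,20)),seg((-85,48,20),(5,48,20)),seg((-85,-48,20),(-85,48,20))]
def track(views,segs,pose,z=0,it=8,win=6,free=True,verbose=True,off=False):
    """views: list of (im,cam). per-edge normal search for max gradient"""
    G=[cv2.GaussianBlur(cv2.cvtColor(im["color"],cv2.COLOR_BGR2GRAY).astype(np.float32),(0,0),0.8) for im,_ in views]
    pose=np.array(pose,float); n=len(pose)
    for k in range(it):
        w=max(win*(0.7**k),2.0); obs=[]
        for vi,(im,c) in enumerate(views):
            for si,(a,b) in enumerate(segs):
                t=np.linspace(.08,.92,30)[:,None]; P=a+(b-a)*t
                uv=proj(c,T(pose,P)); d=uv[-1]-uv[0]; d/=np.linalg.norm(d); nn=np.array([-d[1],d[0]])
                s=np.arange(-w,w+.01,.1); Q=uv[:,None]+s[None,:,None]*nn
                val=cv2.remap(G[vi],Q[...,0].astype(np.float32),Q[...,1].astype(np.float32),cv2.INTER_LINEAR)
                g=np.abs(np.gradient(val,axis=1)); 
                j=g.argmax(1); ok=(g.max(1)>0.5)&(j>1)&(j<len(s)-2)
                for m in np.where(ok)[0]: obs.append((vi,si,P[m],Q[m,j[m]],nn))
        def res(p,full=False):
            r=np.zeros(len(obs))
            for vi in range(len(views)):
                ix=[i for i,o in enumerate(obs) if o[0]==vi]
                if not ix: continue
                uv=proj(views[vi][1],T(p,np.array([obs[i][2] for i in ix])))
                r[ix]=((uv-np.array([obs[i][3] for i in ix]))*np.array([obs[i][4] for i in ix])).sum(1)
            return r
        S=np.array([1,1,.01]+[1]*(n-3))
        so=least_squares(lambda q:res(q*S),pose/S,loss="soft_l1",f_scale=.5)
        pose=so.x*S
    r=res(pose)
    if verbose:
        for vi in range(len(views)):
            print(" view",vi,"edge median resid",[round(float(np.median([r[i] for i,o in enumerate(obs) if o[0]==vi and o[1]==s] or [np.nan])),2) for s in range(len(segs))])
    return pose
def draw(im,c,segs,pose,col=(0,0,255)):
    for a,b in segs:
        uv=proj(c,T(pose,np.array([a,b])))
        cv2.line(im,*[tuple(int(round(x*8)) for x in p) for p in uv],col,1,cv2.LINE_AA,3)
E
cat > fit0.py <<'E'
from h import *
V={n:get_image(n) for n in("scene","top")}; V={n:(i,cam(i)) for n,i in V.items()}
import pickle
for nm,segs,p0 in(("pack",PACKTOP,(530,-205,np.pi)),("lamp",LAMPE,None)):
    if p0 is None:
        c=V["top"][1]; o=unproj(c,(259.5,269.5),0)[0]; m=unproj(c,(260.3,240.4),20)[0]; d=o-m; p0=(o[0],o[1],np.arctan2(d[1],d[0]))
        hd=np.array(unproj(c,[(226,281),(299,270)],72)); y=hd[1]-hd[0]; print("yaw by head",np.arctan2(y[1],y[0])+np.pi/2+np.pi)
        # head rear edge direction: from y=+? 
    else:
        o=unproj(V["top"][1],(446,278),54)[0]; p0=(o[0],o[1],np.pi)
    print(nm,np.round(p0,3))
    for vs in(["top"],["scene"],["top","scene"]):
        p=track([V[v] for v in vs],segs,p0,it=10,win=8); print(nm,vs,np.round(p[:2],1),round(p[2],4))
    im={n:V[n][0]["color"].copy() for n in V}
    out=[]
    for n in V:
        draw(im[n],V[n][1],segs,p); uv=proj(V[n][1],T(p,[[0,0,40]]))[0].astype(int); h=55
        out.append(cv2.resize(im[n][uv[1]-h:uv[1]+h,uv[0]-h:uv[0]+h],(400,400),interpolation=cv2.INTER_CUBIC))
    cv2.imwrite(f"pics/fit_{nm}.png",cv2.convertScaleAbs(np.hstack(out),alpha=1.8))
E
python3 fit0.py
```

```text
pack [ 547.962 -198.016    3.142]
 view 0 edge median resid [0.25, -1.01, 0.3, -0.63]
pack ['top'] [ 548.5 -199.9] 3.0645
 view 0 edge median resid [-0.79, 0.19, -0.17, 0.18]
pack ['scene'] [ 552.9 -197.5] 3.0623
 view 0 edge median resid [0.74, -0.37, -0.24, 0.56]
 view 1 edge median resid [-0.76, 0.76, 0.66, -0.55]
pack ['top', 'scene'] [ 551.1 -199.1] 3.0512
yaw by head 3.289835719253916
lamp [571.09  170.643   3.09 ]
 view 0 edge median resid [0.03, 0.62, 0.41, 0.42, -0.75, 0.75, -0.32]
lamp ['top'] [569.9 163.5] 3.2951
 view 0 edge median resid [-0.03, 0.23, 0.73, -0.13, -0.33, 0.77, -0.27]
lamp ['scene'] [571.8 158.4] 3.2336
 view 0 edge median resid [-0.18, 0.35, 0.69, 0.41, -0.88, 0.38, -0.35]
 view 1 edge median resid [0.6, 0.74, -0.1, -0.34, 0.48, -0.08, -0.15]
lamp ['top', 'scene'] [570.3 162.9] 3.2972
```

View pics/fit_pack.png

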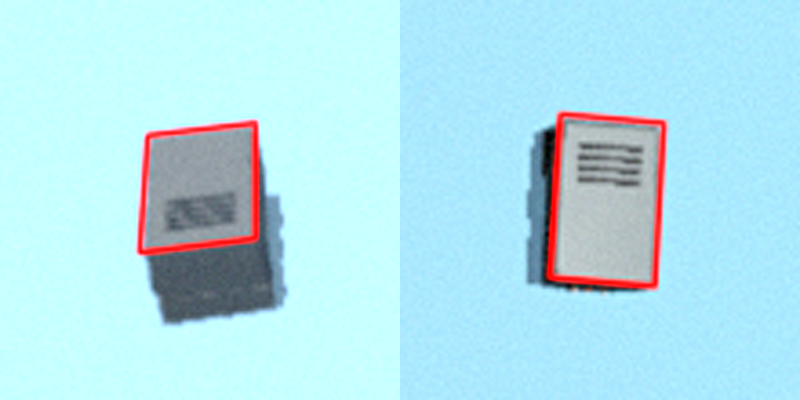

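View pics/fit_lamp.png

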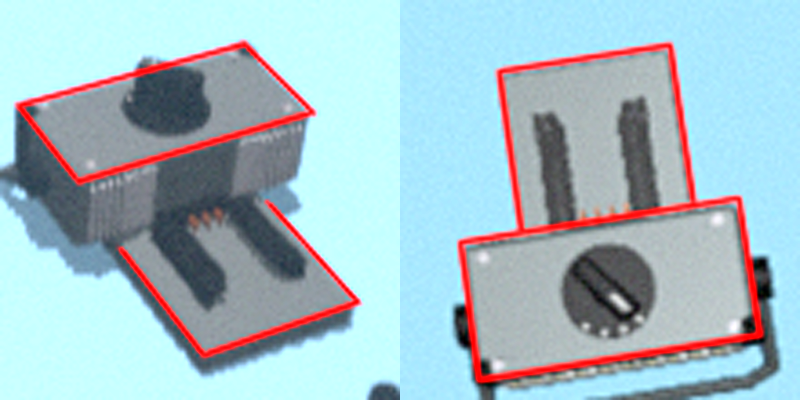

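The edge fit lies on the picture outlines: pack at about (551,-199) with yaw 3.06, lamp at about (570,163) with yaw 3.297. Next I'll work out the move to above the pack.

```bash
cat >> h.py <<'E'
def plan(xyz,yaw):
    s=ctrl.read_state(); p=np.array(s["eef_pos"]); Rm=R.from_euler("xyz",s["tool_rot"])
    Rt=R.from_euler("xyz",[np.pi,0,yaw])
    print("clock",round(s["clock"],2),"pos",np.round(p,1),"rot",np.round(s["tool_rot"],3),"F",np.round(s["force"],1),"w",round(s["width"],1))
    print("shift m",np.round(Rm.inv().apply(np.array(xyz)-p)/1000,4),"turn",np.round((Rm.inv()*Rt).as_rotvec(),4))
E
python3 -c "
from h import *
plan((551,-199,130),3.06+np.pi/2-2*np.pi)
plan((551,-199,21),3.06+np.pi/2-2*np.pi)"
```

```text
clock 1.1 pos [ 239.2 -604.4  231.3] rot [-3.142 -0.    -1.194] F [-0.4 -0.3 -0.4] w 85.7
shift m [-0.2623 -0.4391  0.1013] turn [-0.     -0.      0.4584]
clock 1.1 pos [ 239.2 -604.4  231.3] rot [-3.142 -0.    -1.194] F [-0.4 -0.3 -0.4] w 85.7
shift m [-0.2623 -0.4391  0.2103] turn [-0.     -0.      0.4584]
```

>>> move_arm(moves=[[[-0.03,-0.05,0.01,0,0,0.05],[-0.06,-0.1,0.02,0,0,0.1],[-0.09,-0.15,0.035,0,0,0.16],[-0.12,-0.2,0.045,0,0,0.22],[-0.15,-0.25,0.055,0,0,0.28],[-0.18,-0.3,0.07,0,0,0.34],[-0.21,-0.35,0.08,0,0,0.4],[-0.24,-0.4,0.09,0,0,0.4584],[-0.255,-0.425,0.1,0,0,0.4584],[-0.2623,-0.4391,0.1013,0,0,0.4584],[-0.2623,-0.4391,0.1013,0,0,0.4584],[-0.2623,-0.4391,0.1013,0,0,0.4584],[-0.2623,-0.4391,0.1013,0,0,0.4584]]], jaw=1)

```text
clock: 2.72
eef_pos: [550.2, -200.8, 130.5]
tool_rot: [-3.141, -0.001, -1.655]
force: [-1.0, 0.4, 0.2]
width: 85.3
```

```bash
python3 -c "
from h import *
plan((551,-199,21),3.06+np.pi/2-2*np.pi)
im=get_image('scene');b=get_image('top')
cv2.imwrite('pics/a1.png',cv2.convertScaleAbs(np.hstack([cv2.resize(im['color'][130:380,80:400],(400,312)),cv2.resize(b['color'][150:400,290:610],(400,312))]),alpha=1.8))"
```

```text
clock 2.73 pos [ 550.2 -200.8  130.5] rot [-3.141e+00 -1.000e-03 -1.655e+00] F [-1.   0.4  0.2] w 85.3
shift m [-0.002  -0.0007  0.1095] turn [-0.0002 -0.0008 -0.0029]
```

View pics/a1.png

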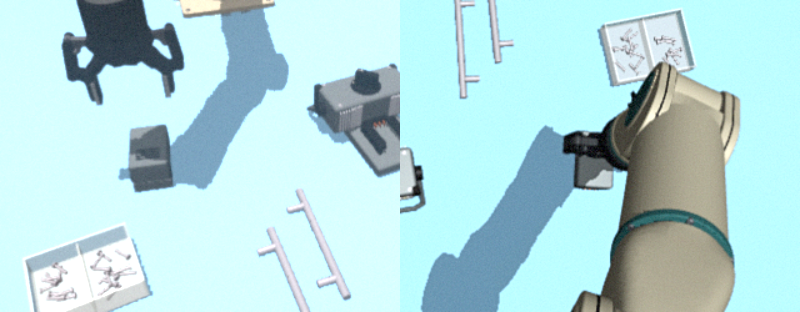

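The left picture shows the open fingers straddling the line of the pack at about (150,155 in the crop), and nothing else is close. Descending and gripping.

>>> move_arm(moves=[[[-0.0005,0,0.03,0,0,0],[-0.0005,0,0.06,0,0,0],[-0.0005,0,0.085,0,0,0],[-0.0005,0,0.1,0,0,0],[-0.0005,0,0.1095,0,0,0],[-0.0005,0,0.1095,0,0,0],[-0.0005,0,0.1095,0,0,0]]])

```text
clock: 3.7
eef_pos: [551.6, -198.7, 21.3]
tool_rot: [-3.14, -0.0, -1.652]
force: [-0.0, -1.1, 0.1]
width: 85.6
```

>>> move_arm(moves=[[[0,0,0,0,0,0],[0,0,0,0,0,0],[0,0,0,0,0,0],[0,0,0,0,0,0],[0,0,0,0,0,0],[0,0,0,0,0,0],[0,0,0,0,0,0]]], jaw=0)

```text
clock: 4.58
eef_pos: [551.6, -198.7, 21.4]
tool_rot: [-3.14, -0.0, -1.652]
force: [-1.1, 0.4, 5.9]
width: 55.1
```

The pack is gripped at width 55.1. Next I'll work out the lift, the transit and the pose in front of the rail mouth, and check where the marker lies against that path.

```bash
python3 -c "
from h import *
b=get_image('top');c=cam(b)
print('marker',unproj(c,[(240,205),(278,155)],10).round())
L=(570.3,162.9,3.297)
for lx in(-130,-115,-40):
    print(lx,T(L,[[lx,0,0]]).round(1))
print(T(L,[[-85,48,20],[-85,-48,20]]).round())
x=T(L,[[-130,0,0]])[0]
plan((x[0],x[1],121),3.297+np.pi/2-2*np.pi)
"
```

```text
marker [[703. 211.  10.]
 [809. 134.  10.]]
-130 [[698.7 183.    0. ]]
-115 [[683.9 180.7   0. ]]
-40 [[609.8 169.1   0. ]]
[[662. 129.  20.]
 [647. 223.  20.]]
clock 4.62 pos [ 551.6 -198.6   21.4] rot [-3.14  -0.    -1.652] F [-2.  -0.5  6.9] w 55.4
shift m [-0.3924 -0.1157 -0.0996] turn [-0.0013 -0.0004 -0.237 ]
```

>>> move_arm(moves=[[[0,0,-0.015,0,0,0],[0,0,-0.04,0,0,0],[-0.01,0,-0.08,0,0,-0.01],[-0.05,-0.015,-0.1,0,0,-0.04],[-0.1,-0.03,-0.1,0,0,-0.08],[-0.15,-0.045,-0.1,0,0,-0.12],[-0.2,-0.06,-0.1,0,0,-0.16],[-0.25,-0.075,-0.1,0,0,-0.19],[-0.3,-0.09,-0.1,0,0,-0.22],[-0.345,-0.103,-0.1,0,0,-0.235],[-0.375,-0.112,-0.1,0,0,-0.237],[-0.392,-0.116,-0.1,0,0,-0.237],[-0.3925,-0.116,-0.1,0,0,-0.237],[-0.3925,-0.116,-0.1,0,0,-0.237],[-0.3925,-0.116,-0.1,0,0,-0.237]]])

```text
clock: 6.5
eef_pos: [698.6, 180.9, 120.7]
tool_rot: [3.141, -0.001, -1.418]
force: [0.0, -0.3, -2.5]
width: 55.1
```

```bash
python3 -c "
from h import *
L=(570.3,162.9,3.297)
x=T(L,[[-130,0,0]])[0]
plan((x[0],x[1],46),3.297+np.pi/2-2*np.pi)
im=get_image('scene');b=get_image('top')
cv2.imwrite('pics/a2.png',cv2.convertScaleAbs(np.hstack([cv2.resize(im['color'][130:380,240:560],(400,312)),cv2.resize(b['color'][100:350,100:420],(400,312))]),alpha=1.8))"
```

```text
clock 6.5 pos [698.6 180.9 120.7] rot [ 3.141e+00 -1.000e-03 -1.418e+00] F [ 0.  -0.3 -2.5] w 55.1
shift m [-0.0022 -0.0005  0.0747] turn [ 0.0004 -0.0012 -0.0026]
```

View pics/a2.png

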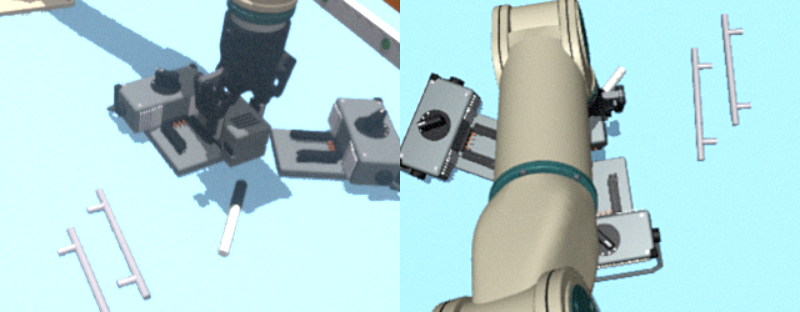

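The left crop shows the held pack behind lamp A's rail mouth, its heel toward the camera at about (245,140). The marker lies below it. Descending to just above deck height, then measuring pack against lamp in one view.

>>> move_arm(moves=[[[-0.001,0,0.025,0,0,-0.002],[-0.002,0,0.05,0,0,-0.0026],[-0.002,0,0.065,0,0,-0.0026],[-0.002,0,0.074,0,0,-0.0026],[-0.002,0,0.074,0,0,-0.0026],[-0.002,0,0.074,0,0,-0.0026]]])

```text
clock: 7.35
eef_pos: [699.1, 185.3, 47.5]
tool_rot: [-3.14, 0.0, -1.413]
force: [-0.2, -0.3, -1.5]
width: 55.1
```

```bash
cat > rel.py <<'E'
from h import *
import sys
s=ctrl.read_state();e=s["eef_pos"];pz=e[2]-21.4
im=get_image('scene');c=cam(im);v=(im,c)
print("eef",np.round(e,1),np.round(s["tool_rot"],3),"F",np.round(s["force"],1))
# lamp from scene, head top + deck
L=track([v],LAMPE,(570.3,162.9,3.297),it=8,win=4); print("lamp scene",np.round(L,3))
yaw=s["tool_rot"][2]-np.pi/2+2*np.pi
P0=[e[0],e[1],yaw]
# pack: top edges (rear y edge and sides), heel rear face verticals
segs=[seg((-44,-28,54),(-44,28,54)),seg((-44,-28,4),(-44,-28,50)),seg((-44,28,4),(-44,28,50)),seg((-44,-28,0),(-44,28,0)),seg((-44,28,54),(-14,28,54)),seg((44,-28,54),(44,28,54))]
sg=[(a+[0,0,pz],b+[0,0,pz]) for a,b in segs]
P=track([v],sg,P0,it=6,win=4); print("pack scene",np.round(P,3),"cmd",np.round(P0,3))
o=im["color"].copy(); draw(o,c,LAMPE,L); draw(o,c,sg,P,(0,255,0)); draw(o,c,sg,P0,(255,0,0))
cv2.imwrite(sys.argv[1],cv2.convertScaleAbs(cv2.resize(o[150:310,310:470+53],(798,600),interpolation=cv2.INTER_CUBIC),alpha=1.8))
E
python3 rel.py pics/a3.png
```

```text
eef [699.1 185.3  47.5] [-3.14   0.    -1.413] F [-0.2 -0.3 -1.5]
 view 0 edge median resid [-0.12, -0.2, 0.35, -0.08, 0.92, 0.38, 0.09]
lamp scene [572.55  158.612   3.22 ]
 view 0 edge median resid [0.4, 0.12, 0.19, -0.02, -0.25, -0.28]
pack scene [697.878 183.687   3.302] cmd [699.136 185.334   3.299]
```

View pics/a3.png

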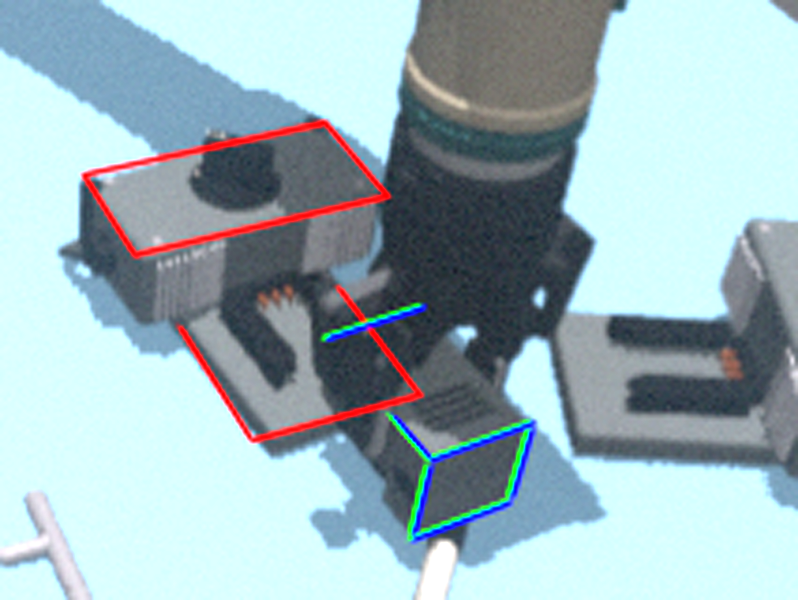

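```bash
cat > chk.py <<'E'
from h import *
out=[]
for n,w in(("scene",(322,170,430,275)),("top",(215,222,315,325))):
    im=get_image(n);c=cam(im); im["color"]=cv2.imread(f"pics/{n}0.png")
    x0,y0,x1,y1=w; S=800/(x1-x0)
    big=cv2.convertScaleAbs(cv2.resize(im["color"][y0:y1,x0:x1],None,fx=S,fy=S,interpolation=cv2.INTER_CUBIC),alpha=1.8)
    sg=LAMPE+[seg((-85,-48,0),(-85,48,0)),seg((-85,48,0),(10,48,0)),seg((-58,31.5,33.5),(4,31.5,33.5)),seg((-58,-31.5,33.5),(4,-31.5,33.5)),seg((-58,15,33.5),(4,15,33.5)),seg((-58,-15,33.5),(4,-15,33.5)),seg((-58,31.5,33.5),(-58,15,33.5)),seg((-58,-31.5,33.5),(-58,-15,33.5))]
    for pose,col in(((569.9,163.5,3.2951),(0,0,255)),((571.8,160,3.25),(0,200,0))):
        for a,b in sg:
            uv=((proj(c,T(pose,np.array([a,b])))+.5-[x0,y0])*S-.5)
            cv2.line(big,*[tuple(int(round(t*8)) for t in p) for p in uv],col,1,cv2.LINE_AA,3)
    cv2.imwrite(f"pics/chk_{n}.png",big[:600] if 0 else cv2.resize(big,(600,int(600*big.shape[0]/big.shape[1]))))
E
python3 chk.py
```

```text
(no output)
```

View pics/chk_scene.png

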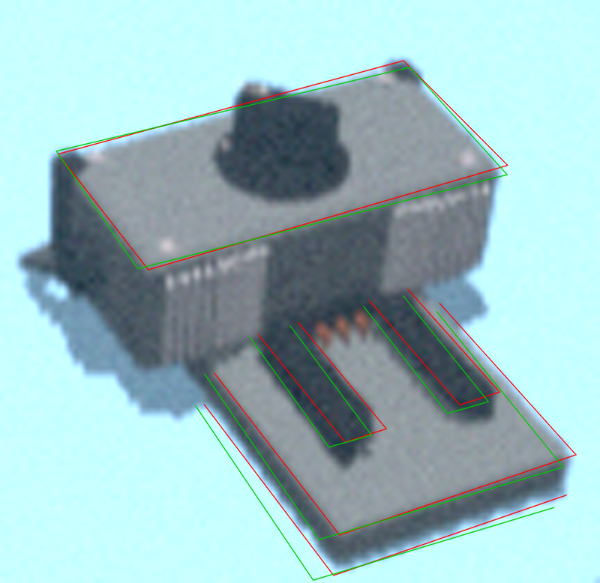

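View pics/chk_top.png

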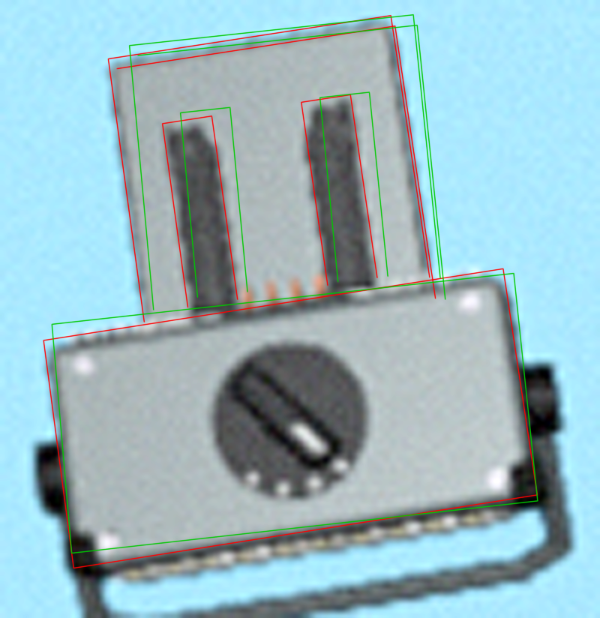

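```bash
cat > fit2.py <<'E'
from h import *
import h
V={}
for n in("scene","top"):
    im=get_image(n);im["color"]=cv2.imread(f"pics/{n}0.png");V[n]=(im,cam(im))
def fit(v,segs,p0,win=5,it=8,yawfree=False,pol=None):
    im,c=v; G=cv2.GaussianBlur(cv2.cvtColor(im["color"],cv2.COLOR_BGR2GRAY).astype(np.float32),(0,0),.7)
    p=np.array(p0,float)
    for k in range(it):
        w=max(win*.75**k,1.5);O=[]
        for si,(a,b,inside) in enumerate(segs):
            t=np.linspace(.1,.9,40)[:,None];P=a+(b-a)*t;uv=proj(c,T(p,P));d=uv[-1]-uv[0];d/=np.linalg.norm(d);nn=np.array([-d[1],d[0]])
            ins=proj(c,T(p,[inside]))[0]
            if (ins-uv.mean(0))@nn>0: nn=-nn   # nn points outward
            s=np.arange(-w,w+.01,.1);Q=uv[:,None]+s[None,:,None]*nn
            val=cv2.remap(G,Q[...,0].astype(np.float32),Q[...,1].astype(np.float32),cv2.INTER_LINEAR)
            prof=np.median(val,0)
            g=np.abs(np.gradient(prof)); j=g[3:-3].argmax()+3
            O.append((P.mean(0),s[j],nn,g[j],uv.mean(0)))
        def res(q):
            pp=[q[0],q[1],q[2]*.01] if yawfree else [q[0],q[1],p0[2]]
            uv=proj(c,T(pp,np.array([o[0] for o in O])))
            return [((u-o[4])@o[2]-o[1]) for u,o in zip(uv,O)]
        q=least_squares(res,[p[0],p[1],p[2]*100] if yawfree else p[:2],loss="soft_l1",f_scale=.5).x
        p=np.array([q[0],q[1],q[2]*.01 if yawfree else p0[2]])
    return p,np.round(res(q),2)
H=(48,0,72);D=(-60,0,20)
ls=[seg((12,-74,72),(12,74,72))+(H,),seg((12,74,72),(85,74,72))+(H,),seg((85,74,72),(85,-74,72))+(H,),seg((85,-74,72),(12,-74,72))+(H,),
 seg((-85,-48,20),(-20,-48,20))+(D,),seg((-85,48,20),(-20,48,20))+(D,),seg((-85,-48,20),(-85,48,20))+(D,)]
for n in V:
    for yf in(False,True):
        print(n,*fit(V[n],ls,(570,163,3.297),yawfree=yf))
E
python3 fit2.py
```

```text
scene [571.02118396 161.93027992   3.297     ] [ 0.12  0.01  0.68  0.31 -0.    0.22  0.22]
scene [571.09783711 159.14670558   3.23071189] [ 0.62  0.18  0.01  0.21 -1.34 -0.84 -0.42]
top [570.78142267 164.57581988   3.297     ] [-0.34  0.39  0.04 -0.59  0.32 -1.12  0.46]
top [570.71275932 164.10012806   3.28448056] [-0.36 -0.36  0.05 -0.35 -0.4  -0.4   0.53]
```

```bash
cat >> h.py <<'E'
L0=(571.5,163.7,3.293)
def lampplan(lx,z,ly=0):
    x=T(L0,[[lx,ly,0]])[0]; plan((x[0],x[1],z),L0[2]+np.pi/2-2*np.pi)
    e=ctrl.read_state()["eef_pos"]; d=np.array(e)-[L0[0],L0[1],0]; print("in lamp",R.from_euler("z",-L0[2]).apply(d).round(1))
E
python3 -c "
from h import *
lampplan(-112,42.5)"
```

```text
clock 7.6 pos [698.6 185.4  47.1] rot [-3.141  0.    -1.413] F [-0.6 -0.5 -1.2] w 55.5
shift m [0.0021 0.017  0.0046] turn [-0.0009  0.0001  0.0066]
in lamp [-129.    -2.3   47.1]
```

>>> move_arm(moves=[[[0.001,0.004,0.002,0,0,0.003],[0.002,0.009,0.004,0,0,0.0066],[0.0021,0.014,0.0046,0,0,0.0066],[0.0021,0.017,0.0046,0,0,0.0066],[0.0021,0.017,0.0046,0,0,0.0066],[0.0021,0.017,0.0046,0,0,0.0066],[0.0021,0.017,0.0046,0,0,0.0066],[0.0021,0.017,0.0046,0,0,0.0066]]])

```text
clock: 8.6
eef_pos: [682.0, 180.6, 41.9]
tool_rot: [-3.141, -0.0, -1.419]
force: [-0.2, -0.1, -1.3]
width: 55.3
```

```bash
python3 -c "
from h import *
lampplan(-97,42.5)
im=get_image('scene')
o=im['color']
cv2.imwrite('pics/a4.png',cv2.convertScaleAbs(cv2.resize(o[170:290,330:490],(800,600),interpolation=cv2.INTER_CUBIC),alpha=2.2))"
```

```text
clock 8.6 pos [682.  180.6  41.9] rot [-3.141 -0.    -1.419] F [-0.2 -0.1 -1.3] w 55.3
shift m [ 0.      0.0148 -0.0006] turn [-0.0002 -0.     -0.    ]
in lamp [-111.8   -0.    41.9]
```

View pics/a4.png

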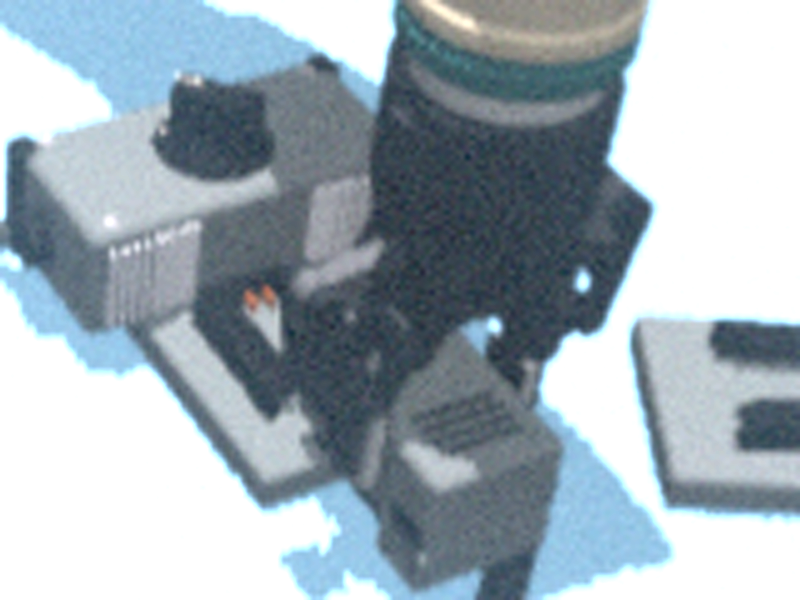

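The picture shows the pack level just behind the mouth, with its foot's front end over the bare deck near (330,450). Starting the slide in short steps and watching the force.

>>> move_arm(moves=[[[0,0.003,0,0,0,0],[0,0.006,0,0,0,0],[0,0.009,0,0,0,0],[0,0.012,0,0,0,0],[0,0.015,0,0,0,0],[0,0.018,0,0,0,0],[0,0.018,0,0,0,0]]])

```text
clock: 9.52
eef_pos: [663.8, 177.8, 42.0]
tool_rot: [3.141, 0.0, -1.419]
force: [1.1, 0.2, -2.0]
width: 55.2
```

```bash
python3 -c "
from h import *
lampplan(-82,42.5)
im=get_image('scene')
o=im['color']
cv2.imwrite('pics/a5.png',cv2.convertScaleAbs(cv2.resize(o[170:290,330:490],(800,600),interpolation=cv2.INTER_CUBIC),alpha=2.2))"
```

```text
clock 9.53 pos [663.8 177.8  42. ] rot [ 3.141  0.    -1.419] F [ 1.1  0.2 -2. ] w 55.2
shift m [ 0.      0.0114 -0.0005] turn [ 0.0002  0.     -0.    ]
in lamp [-93.4  -0.   42. ]
```

View pics/a5.png

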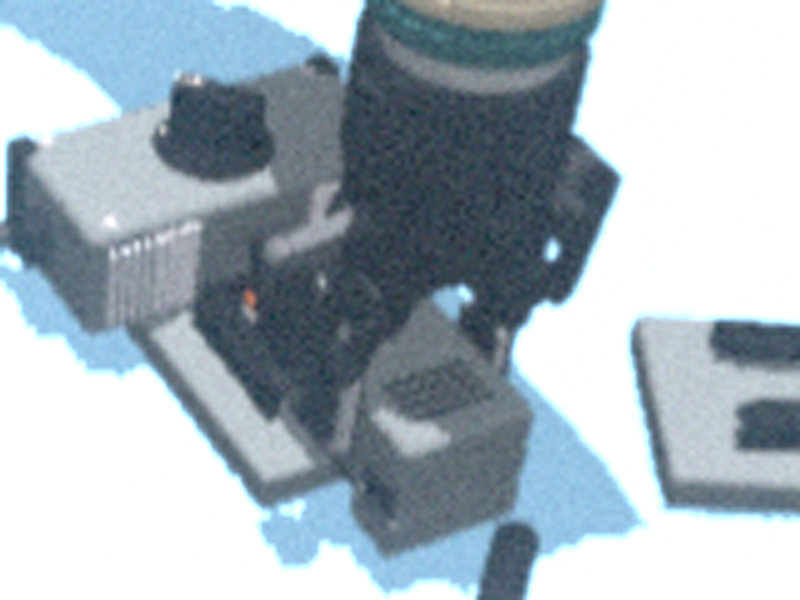

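The lamp hasn't moved: its deck corner is still at (265,500) and the force is about 1 N. Continuing.

>>> move_arm(moves=[[[0,0.003,0,0,0,0],[0,0.006,0,0,0,0],[0,0.009,0,0,0,0],[0,0.012,0,0,0,0],[0,0.015,0,0,0,0],[0,0.018,0,0,0,0],[0,0.018,0,0,0,0]]])

```text
clock: 10.45
eef_pos: [646.0, 175.1, 41.9]
tool_rot: [3.141, 0.0, -1.419]
force: [-0.3, -0.5, -1.5]
width: 55.1
```

```bash
python3 -c "
from h import *
lampplan(-50,42.5)
im=get_image('scene')
o=im['color']
cv2.imwrite('pics/a6.png',cv2.convertScaleAbs(cv2.resize(o[170:290,330:490],(800,600),interpolation=cv2.INTER_CUBIC),alpha=2.2))"
```

```text
clock 10.45 pos [646.  175.1  41.9] rot [ 3.141  0.    -1.419] F [-0.3 -0.5 -1.5] w 55.1
shift m [ 0.      0.0254 -0.0006] turn [ 0.0003  0.     -0.    ]
in lamp [-75.4  -0.   41.9]
```

View pics/a6.png

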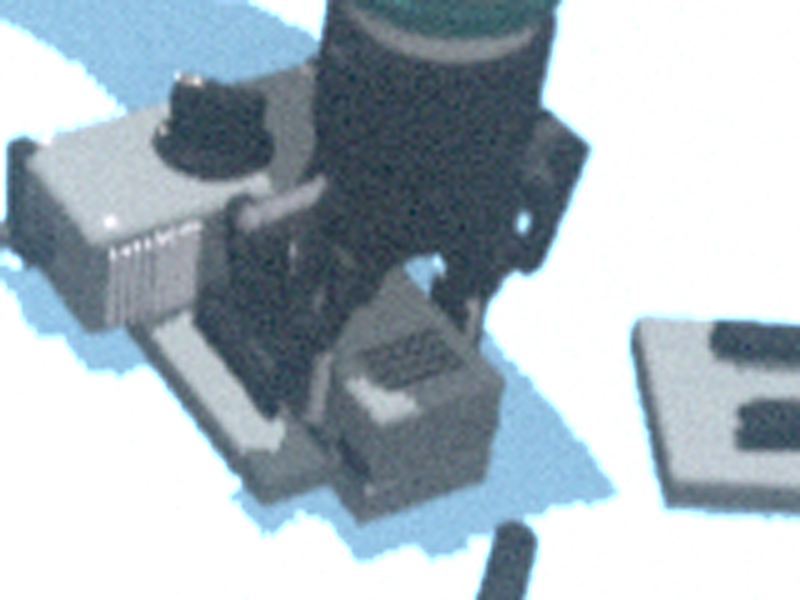

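>>> move_arm(moves=[[[0,0.004,0,0,0,0],[0,0.008,0,0,0,0],[0,0.012,0,0,0,0],[0,0.016,0,0,0,0],[0,0.02,0,0,0,0],[0,0.024,0,0,0,0],[0,0.027,0,0,0,0],[0,0.029,0,0,0,0],[0,0.03,0,0,0,0],[0,0.03,0,0,0,0]]])

```text
clock: 11.75
eef_pos: [616.7, 170.5, 41.9]
tool_rot: [-3.141, -0.0, -1.419]
force: [0.3, -0.1, -1.8]
width: 55.2
```

```bash
cat > look.py <<'E'
from h import *
import sys
lampplan(-40,42.5)
im=get_image('scene')
o=im['color']
cv2.imwrite(sys.argv[1],cv2.convertScaleAbs(cv2.resize(o[170:290,330:490],(800,600),interpolation=cv2.INTER_CUBIC),alpha=2.2))
E
python3 look.py pics/a7.png
```

```text
clock 11.75 pos [616.7 170.5  41.9] rot [-3.141 -0.    -1.419] F [ 0.3 -0.1 -1.8] w 55.2
shift m [-0.      0.0057 -0.0006] turn [-0.0001 -0.     -0.    ]
in lamp [-45.7   0.   41.9]
```

View pics/a7.png

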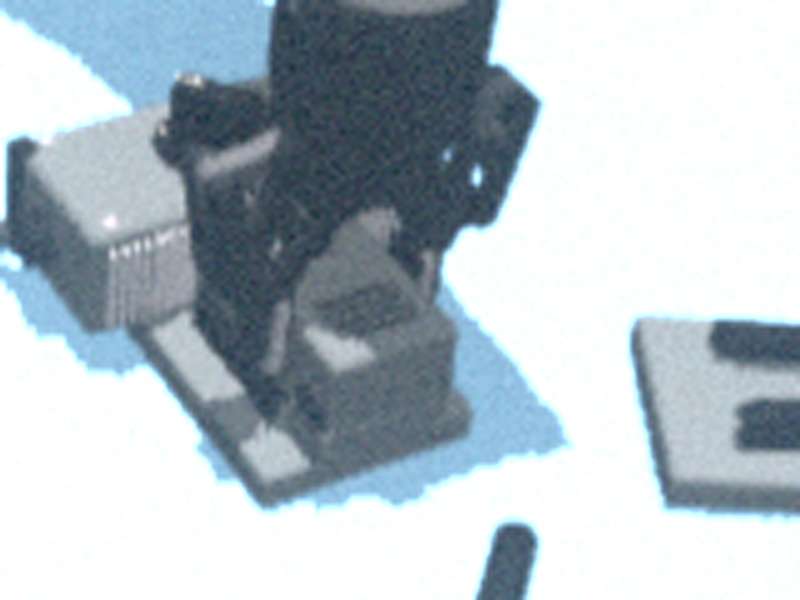

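>>> move_arm(moves=[[[0,0.001,0,0,0,0],[0,0.002,0,0,0,0],[0,0.003,0,0,0,0],[0,0.004,0,0,0,0],[0,0.004,0,0,0,0]]])

```text
clock: 12.42
eef_pos: [612.6, 170.0, 41.9]
tool_rot: [3.142, -0.0, -1.419]
force: [-0.4, -0.0, -2.0]
width: 55.0
```

>>> move_arm(moves=[[[0,0.0005,0,0,0,0],[0,0.001,0,0,0,0],[0,0.001,0,0,0,0]]])

```text
clock: 12.8
eef_pos: [611.7, 169.8, 42.0]
tool_rot: [-3.142, 0.0, -1.419]
force: [0.6, 0.6, -2.6]
width: 55.2
```

```bash
python3 look.py pics/a8.png
```

```text
clock 12.8 pos [611.7 169.8  42. ] rot [-3.142  0.    -1.419] F [ 0.6  0.6 -2.6] w 55.2
shift m [-0.      0.0006 -0.0005] turn [-0.  0. -0.]
in lamp [-40.6   0.   42. ]
```

View pics/a8.png

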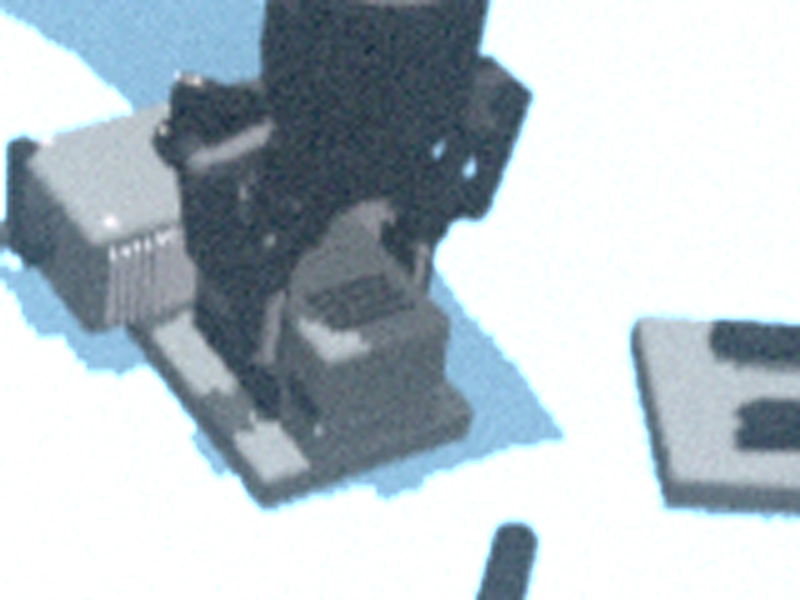

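```bash
cat > shift.py <<'E'
from h import *
ref=cv2.cvtColor(cv2.imread("pics/scene0.png"),cv2.COLOR_BGR2GRAY)
def shifts():
    im=cv2.cvtColor(get_image("scene")["color"],cv2.COLOR_BGR2GRAY)
    for nm,(x0,y0,x1,y1) in dict(head=(330,194,366,236),louvre=(347,212,366,232),knob=(360,181,370,203),marker=(412,272,442,336)).items():
        t=ref[y0:y1,x0:x1].astype(np.float32); m=np.eye(2,3,dtype=np.float32)
        w=im[y0-4:y1+4,x0-4:x1+4].astype(np.float32); m[:,2]=4
        try:
            cc,m=cv2.findTransformECC(t,w,m,cv2.MOTION_TRANSLATION,(3,100,1e-4),None,3); print(nm,"shift px",(m[:,2]-4).round(2),"cc",round(cc,3))
        except cv2.error as e: print(nm,"fail")
c=cam(get_image("scene"))
print("1mm along lamp x in px",(np.diff(proj(c,T(L0,[[48,50,60],[58,50,60]])),axis=0)/10).round(3), "yaw .01", (proj(c,T((L0[0],L0[1],L0[2]+.01),[[48,50,60]]))-proj(c,T(L0,[[48,50,60]]))).round(2))
shifts()
lampplan(-40,42.5)
E
python3 shift.py
```

```text
1mm along lamp x in px [[-0.224 -0.281]] yaw .01 [[-0.1  0.2]]
head shift px [0.06 0.02] cc 0.992
louvre shift px [-0.14  0.05] cc 0.994
knob shift px [ 0.43 -0.07] cc 0.91
marker shift px [ 0.03 -0.05] cc 0.999
clock 12.95 pos [611.7 169.8  41.9] rot [-3.142 -0.    -1.419] F [-0.5  0.6 -1.9] w 55.5
shift m [-0.      0.0007 -0.0006] turn [-0.0001 -0.     -0.    ]
in lamp [-40.7   0.   41.9]
```

>>> move_arm(moves=[[[0,0.0005,0,0,0,0],[0,0.001,0,0,0,0],[0,0.001,0,0,0,0],[0,0.001,0,0,0,0]]])

```text
clock: 13.45
eef_pos: [610.7, 169.7, 41.9]
tool_rot: [-3.142, 0.0, -1.419]
force: [-1.0, 0.2, -3.0]
width: 55.1
```

```bash
python3 shift.py
```

```text
1mm along lamp x in px [[-0.224 -0.281]] yaw .01 [[-0.1  0.2]]
head shift px [0.06 0.01] cc 0.99
louvre shift px [-0.2   0.05] cc 0.991
knob shift px [ 0.37 -0.13] cc 0.894
marker shift px [ 0.01 -0.02] cc 0.999
clock 13.55 pos [610.7 169.7  41.9] rot [-3.142 -0.    -1.419] F [ 0.1 -0.5 -2.6] w 54.7
shift m [-0.     -0.0003 -0.0006] turn [-0.0001 -0.      0.0001]
in lamp [-39.7   0.   41.9]
```

>>> move_arm(moves=[[[0,0.0005,0,0,0,0],[0,0.001,0,0,0,0],[0,0.001,0,0,0,0],[0,0.001,0,0,0,0]]])

```text
clock: 14.05
eef_pos: [610.0, 169.6, 42.0]
tool_rot: [-3.141, -0.0, -1.419]
force: [0.3, -0.5, -3.1]
width: 55.3
```

```bash
python3 shift.py
```

```text
1mm along lamp x in px [[-0.224 -0.281]] yaw .01 [[-0.1  0.2]]
head shift px [ 0.02 -0.02] cc 0.988
louvre shift px [-0.32  0.06] cc 0.99
knob shift px [ 0.31 -0.05] cc 0.889
marker shift px [ 0.   -0.03] cc 0.999
clock 14.15 pos [610.  169.5  42. ] rot [-3.141 -0.    -1.419] F [ 0.4  0.4 -2.4] w 54.8
shift m [-0.     -0.0011 -0.0005] turn [-0.0006 -0.      0.    ]
in lamp [-38.9   0.   42. ]
```

>>> move_arm(moves=[[[0,0.0005,0,0,0,0],[0,0.001,0,0,0,0],[0,0.001,0,0,0,0],[0,0.001,0,0,0,0]]])

```text
clock: 14.65
eef_pos: [608.9, 169.3, 42.0]
tool_rot: [-3.141, -0.0, -1.419]
force: [1.9, -0.2, -2.5]
width: 55.2
```

```bash
python3 shift.py;python3 look.py pics/a9.png
```

```text
1mm along lamp x in px [[-0.224 -0.281]] yaw .01 [[-0.1  0.2]]
head shift px [-0.17 -0.43] cc 0.986
louvre shift px [-0.51 -0.38] cc 0.982
knob shift px [ 0.06 -0.26] cc 0.893
marker shift px [ 0.02 -0.04] cc 0.999
clock 14.75 pos [608.9 169.3  42. ] rot [-3.141 -0.    -1.42 ] F [ 1.8 -0.3 -2.2] w 55.2
shift m [-0.0001 -0.0022 -0.0005] turn [-0.0002 -0.0001 -0.0001]
in lamp [-37.8   0.1  42. ]
clock 14.75 pos [608.9 169.3  42. ] rot [-3.141 -0.    -1.42 ] F [ 1.8 -0.3 -2.2] w 55.2
shift m [-0.0001 -0.0022 -0.0005] turn [-0.0002 -0.0001 -0.0001]
in lamp [-37.8   0.1  42. ]
```

View pics/a9.png

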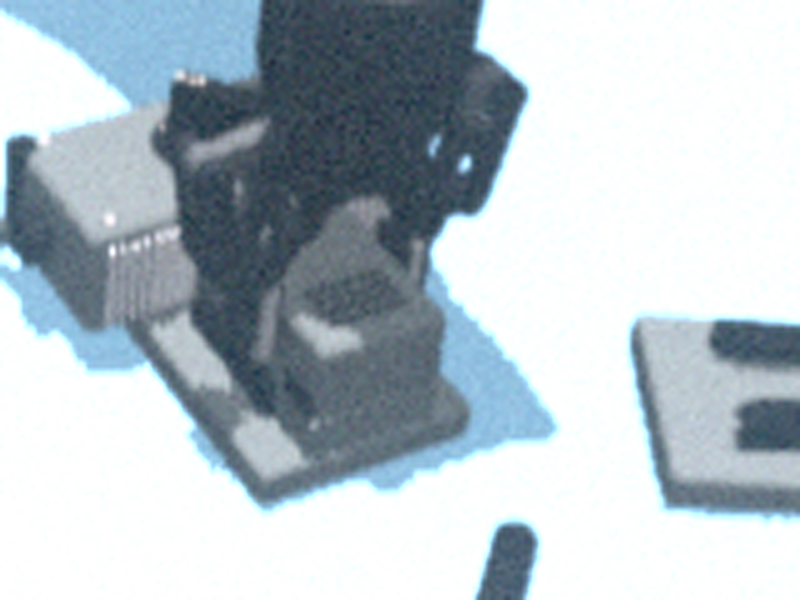

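Contact: Fx rises to about 1.9 N and the lamp's head begins to move by about 1 mm, so the heel is on the rail ends. Setting the pack down on the deck, then releasing it.

>>> move_arm(moves=[[[0,0,0.0004,0,0,0],[0,0,0.0008,0,0,0],[0,0,0.0008,0,0,0],[0,0,0.0008,0,0,0]]])

```text
clock: 15.3
eef_pos: [608.9, 169.4, 41.4]
tool_rot: [-3.141, 0.0, -1.419]
force: [1.2, -0.2, 1.4]
width: 54.8
```

>>> move_arm(moves=[[[0,0,0,0,0,0],[0,0,0,0,0,0],[0,0,0,0,0,0],[0,0,0,0,0,0],[0,0,0,0,0,0]]], jaw=1)

```text
clock: 15.92
eef_pos: [608.7, 169.4, 41.1]
tool_rot: [3.141, 0.0, -1.419]
force: [0.3, -0.4, -0.6]
width: 85.2
```

```bash
python3 shift.py
```

```text
1mm along lamp x in px [[-0.224 -0.281]] yaw .01 [[-0.1  0.2]]
head shift px [-0.35 -0.52] cc 0.902
louvre shift px [-4.38 -1.25] cc 0.701
knob shift px [-0.06 -0.16] cc 0.889
marker shift px [ 0.01 -0.03] cc 0.999
clock 16.02 pos [608.7 169.3  41.1] rot [-3.142 -0.    -1.419] F [-0.1 -0.4  0.3] w 85.2
shift m [-0.     -0.0024 -0.0014] turn [-0. -0. -0.]
in lamp [-37.6   0.   41.1]
```

>>> move_arm(moves=[[[0,0,-0.02,0,0,0],[0,0,-0.05,0,0,0],[0,0,-0.1,0,0,0],[0.02,0,-0.15,0,0,0],[0.07,0,-0.19,0,0,0],[0.13,0,-0.19,0,0,0],[0.19,0,-0.19,0,0,0],[0.25,0,-0.19,0,0,0],[0.29,0,-0.19,0,0,0],[0.3,0,-0.19,0,0,0],[0.3,0,-0.19,0,0,0]]])

```text
clock: 17.4
eef_pos: [654.0, -126.9, 231.9]
tool_rot: [-3.141, 0.001, -1.42]
force: [-0.1, 0.4, 0.7]
width: 85.2
```

Run:
```python
from h import *
out=[]
for n,w in(("scene",(322,165,430,275)),("top",(207,217,317,327))):
    im=get_image(n); cv2.imwrite(f"pics/{n}1.png",im["color"]); x0,y0,x1,y1=w
    out.append(cv2.resize(im["color"][y0:y1,x0:x1],(400,400),interpolation=cv2.INTER_CUBIC))
    for t in("lamp","pack","switch_grip","heel_shoulder","rail_mouth"):
        print(n,t,[(np.round(d["uv"],1).tolist(),round(d["score"],2)) for d in models.place_of(n,t)][:3])
cv2.imwrite("pics/b1.png",cv2.convertScaleAbs(np.hstack(out),alpha=1.8))
```

```text
scene lamp [([381.3, 241.0], 0.72), ([499.1, 256.0], 0.61), ([393.0, 248.5], 0.6)]
scene pack [([394.8, 241.3], 0.64)]
scene switch_grip [([393.7, 251.0], 0.73), ([544.2, 220.4], 0.72), ([374.7, 190.8], 0.52)]
scene heel_shoulder [([392.5, 248.3], 0.6)]
scene rail_mouth [([392.8, 248.0], 0.63)]
top lamp [([261.9, 271.9], 0.92), ([157.5, 216.3], 0.59), ([230.9, 233.9], 0.47)]
top pack [([259.6, 250.8], 0.93)]
top switch_grip [([122.2, 197.6], 0.63), ([259.2, 287.5], 0.49)]
top heel_shoulder [([257.9, 241.0], 0.56)]
top rail_mouth [([182.9, 223.4], 0.8)]
```

View pics/b1.png

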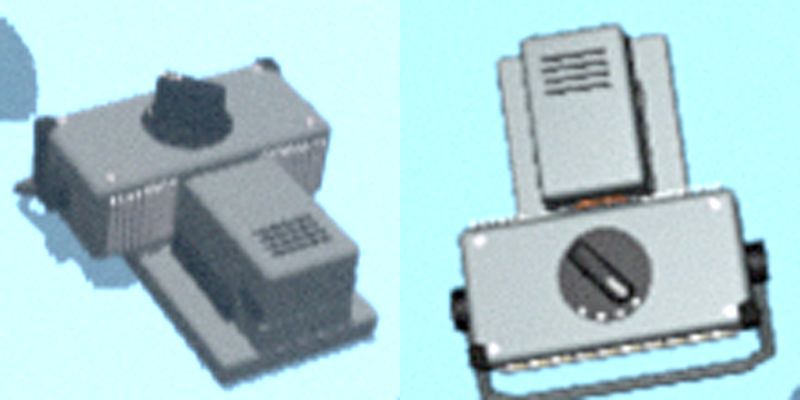

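The pack sits in the rails, with a narrow contact gap to the head at (600,200) in the crop. The wing's bright mark is at (618,288). I'll measure pack against lamp, and the wing's angle.

```bash
cat > fit3.py <<'E'
exec(open('fit2.py').read().split("for n in V:\n    for yf")[0].replace('0.png"','1.png"'))
PC=(0,0,54)
pk=[seg((-44,-28,54),(-44,28,54))+(PC,),seg((-44,28,54),(44,28,54))+(PC,),seg((-44,-28,54),(44,-28,54))+(PC,),seg((44,-28,54),(44,28,54))+(PC,)]
pk=[(a+[0,0,20],b+[0,0,20],np.array(i)+[0,0,20]) for a,b,i in pk]
hd=ls[:4]
for n in V:
    print(n,"lamp",*fit(V[n],hd,(570.3,163.5,3.295),yawfree=True), *fit(V[n],hd,(570.3,163.5,3.295)))
    print(n,"pack",*fit(V[n],pk,(609,169.5,3.295),yawfree=True), *fit(V[n],pk,(609,169.5,3.295)))
for k in(0,1):
  for n in V:
    im=cv2.cvtColor(cv2.imread(f"pics/{n}{k}.png"),cv2.COLOR_BGR2GRAY); c=V[n][1]
    if n=="top":
        # wing: rectify a top view at z=100 of lamp frame
        g=np.mgrid[-35:35:.25,-35:35:.25]; P=np.stack([48+g[0].ravel(),g[1].ravel(),np.full(g[0].size,102.)],1)
        uv=proj(c,T((570.8,163.7,3.293),P)).astype(np.float32).reshape(280,280,2)
        r=cv2.remap(im,uv[...,0],uv[...,1],cv2.INTER_CUBIC); cv2.imwrite(f"pics/knob{k}.png",cv2.convertScaleAbs(cv2.resize(r,(560,560)),alpha=2.2))
E
python3 fit3.py
```

```text
scene lamp [581.71308948 174.65477563   3.54298426] [ 0.68 -0.32  1.04 -0.44] [569.38936341 161.70347459   3.295     ] [0.35 0.22 0.42 0.27]
scene pack [611.91582586 170.02639583   3.72294188] [ 0.06 -0.82 -1.26  0.06] [609.98810088 168.04638543   3.295     ] [0.49 0.29 0.32 0.71]
top lamp [570.1931173  158.98279051   3.17405415] [-0.1  -0.76 -0.1  -0.74] [565.94741685 165.91501879   3.295     ] [-0.56 -0.6  -0.54 -0.59]
top pack [606.94459262 171.43519486   3.40274975] [ 0.01 -0.02 -0.02  0.01] [607.22461197 171.14778679   3.295     ] [ 0.31 -0.   -0.    0.3 ]
```

View pics/knob1.png

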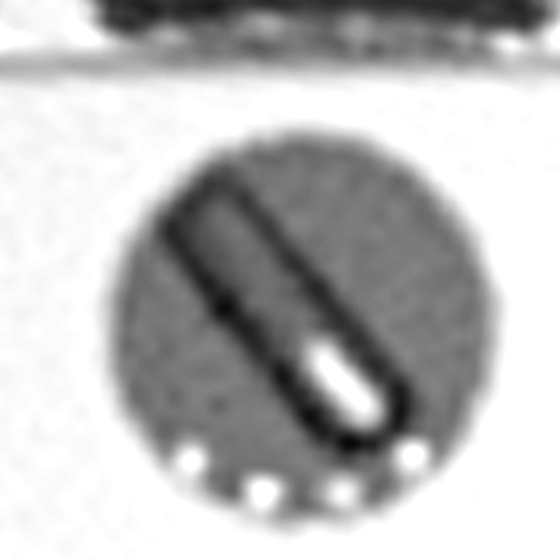

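Run:
```python
from h import *
for n,ws in(("top",dict(head=(222,276,304,316),tube=(224,312,312,330))),("scene",dict(head=(330,184,412,240),left=(330,194,366,236),base=(370,235,425,270)))):
    a,b=[cv2.cvtColor(cv2.imread(f"pics/{n}{k}.png"),cv2.COLOR_BGR2GRAY).astype(np.float32) for k in(0,1)]
    for k,(x0,y0,x1,y1) in ws.items():
        m=np.eye(2,3,dtype=np.float32);m[:,2]=8
        cc,m=cv2.findTransformECC(a[y0:y1,x0:x1],b[y0-8:y1+8,x0-8:x1+8],m,cv2.MOTION_EUCLIDEAN,(3,200,1e-5),None,3)
        p=np.array([(x1-x0)/2,(y1-y0)/2,1]); print(n,k,"centre shift px",(m@p-p[:2]-8).round(2),"rot",round(float(np.arctan2(m[1,0],m[0,0])),4),"cc",round(cc,3))
c=cam(get_image("top"));print("px/mm lamp x,y",(np.diff(proj(c,T(L0,[[38,0,72],[58,0,72],[58,20,72]])),axis=0)/20).round(3))
```

```text
top head centre shift px [-0.    0.55] rot 0.0025 cc 0.991
top tube centre shift px [-0.14  0.61] rot 0.003 cc 0.985
scene head centre shift px [ 0.11 -0.51] rot -0.0056 cc 0.881
scene left centre shift px [-0.05 -0.34] rot 0.0096 cc 0.986
scene base centre shift px [ 0.07 -0.51] rot 0.0241 cc 0.792
px/mm lamp x,y [[ 0.072  0.518]
 [ 0.52  -0.081]]
```

View pics/knob0.png

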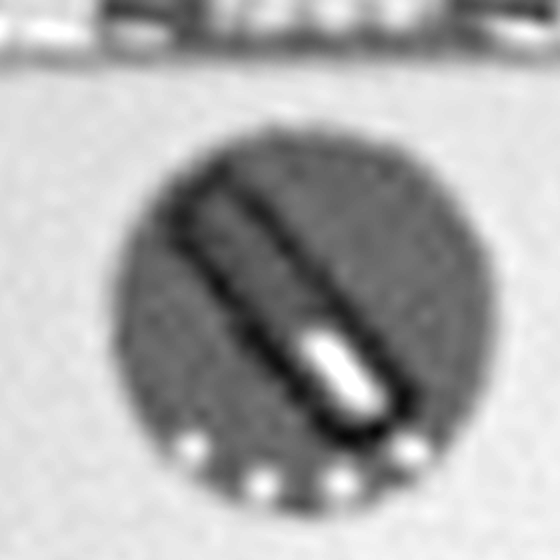

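```bash
cat > dial.py <<'E'
from h import *
import sys
k=sys.argv[1]
out=[]
for n in("scene","top"):
    im=cv2.imread(f"pics/{n}{k}.png"); c=cam(get_image(n))
    for z in((74,100) ):
        g=np.mgrid[-40:40:.25,-40:40:.25]; P=np.stack([48+g[0].ravel(),g[1].ravel(),np.full(g[0].size,float(z))],1)
        uv=proj(c,T((567.8,163.6,3.293),P)).astype(np.float32).reshape(320,320,2)
        r=cv2.remap(im,uv[...,0],uv[...,1],cv2.INTER_CUBIC)
        r=cv2.convertScaleAbs(cv2.resize(r,(400,300) if 0 else (300,300)),alpha=2.0); 
        cv2.drawMarker(r,(150,150),(0,0,255),cv2.MARKER_CROSS,20,1); out.append(r)
cv2.imwrite(sys.argv[2],np.vstack([np.hstack(out[:2]),np.hstack(out[2:])]))
E
python3 dial.py 1 pics/dial1.png
```

```text
(no output)
```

View pics/dial1.png

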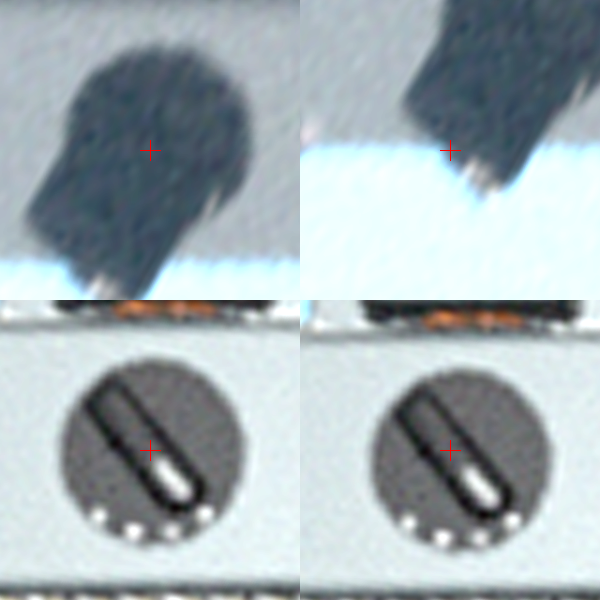

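Run:
```python
from h import *
print("q",np.round(ctrl.read_state()["qpos"],3))
k=T(L0,[[50.4,1.1,0]])[0]; print(k)
plan((k[0],k[1],140),L0[2]+0.62+np.pi/2-2*np.pi)
# wing angle from rectified top image
im=cv2.imread("pics/top1.png",0);c=cam(get_image("top"))
g=np.mgrid[-40:40:.125,-40:40:.125];P=np.stack([48+g[0].ravel(),g[1].ravel(),np.full(g[0].size,100.)],1)
uv=proj(c,T((567.8,163.6,3.293),P)).astype(np.float32).reshape(640,640,2)
r=cv2.remap(im,uv[...,0],uv[...,1],cv2.INTER_CUBIC)
cy,cx=int(460-300)*640//300,int(160)*640//300
yy,xx=np.mgrid[:640,:640]; D=(xx-cx)**2+(yy-cy)**2<(17.5*8)**2
print(np.percentile(r[D],[1,10,25,50,75,90,99]))
for nm,M in(("dark",D&(r<np.percentile(r[D],18))),("bright",D&(r>np.percentile(r[D],96)))):
    n,l,s,ce=cv2.connectedComponentsWithStats(M.astype(np.uint8)); j=1+s[1:,4].argmax()
    pts=np.argwhere(l==j)[:,::-1].astype(np.float32); q=pts-pts.mean(0); w,v=np.linalg.eigh(q.T@q); d=v[:,1]; d*=np.sign(d[1]); print(nm,len(pts),"angle",np.arctan2(d[0],d[1]).round(3),"centre lamp",48-40+pts.mean(0)[1]/8,-40+pts.mean(0)[0]/8, cv2.minAreaRect(pts))
```

```text
q [ 0.04   0.66   0.194  1.471 -0.139  1.024 -1.153]
[521.84249919 155.01077605   0.        ]
clock 18.25 pos [ 653.9 -127.3  231.1] rot [ 3.142  0.    -1.42 ] F [ 1.1 -0.1  0.8] w 85.1
shift m [-0.299   0.0881  0.0911] turn [ 0.      0.     -0.6201]
[ 11.  23.  36.  52.  56.  58. 119.]
dark 10214 angle 0.833 centre lamp 53.693253 2.6042328 ((336.30560302734375, 347.0953674316406), (276.50848388671875, 107.63028717041016), 50.300926208496094)
bright 2442 angle 0.709 centre lamp 57.751022 7.9864883 ((383.2551574707031, 397.6620788574219), (91.01786041259766, 30.39464569091797), 48.36646270751953)
```

Run:
```python
from h import *
im=cv2.imread("pics/top1.png");c=cam(get_image("top"))
out=[]
g=np.mgrid[-22:28:.125,-23:27:.125];P=np.stack([48+g[0].ravel(),g[1].ravel(),np.full(g[0].size,100.)],1)
uv=proj(c,T((567.8,163.6,3.293),P)).astype(np.float32).reshape(*g[0].shape,2)
r=cv2.remap(im,uv[...,0],uv[...,1],cv2.INTER_CUBIC); r=cv2.convertScaleAbs(r,alpha=2.5)
for a in(0.62,0.70):
    q=r.copy()
    for cx in(2.6,):
      C=np.array([-0+2.9,1.7]); # rel x,y
      d=np.array([np.cos(a),np.sin(a)]);nrm=np.array([-d[1],d[0]])
      cs=[C+d*sx*19+nrm*sy*6 for sx,sy in((1,1),(1,-1),(-1,-1),(-1,1))]
      pts=np.array([[(p[1]+23)*8,(p[0]+22)*8] for p in cs],np.int32); cv2.polylines(q,[pts],True,(0,0,255),1,cv2.LINE_AA)
    out.append(q)
cv2.imwrite("pics/wing.png",np.hstack(out)); print(out[0].shape)
# score search of oriented rectangle: gradient alignment
G=cv2.GaussianBlur(cv2.cvtColor(r,cv2.COLOR_BGR2GRAY).astype(np.float32),(0,0),3)
best=[]
for a in np.arange(.4,.95,.01):
    for ox in np.arange(-1,7,.5):
        for oy in np.arange(-2,6,.5):
            d=np.array([np.cos(a),np.sin(a)]);nrm=np.array([-d[1],d[0]]);t=np.linspace(-15,15,40)
            s=0
            for w in(-5.2,5.2):
                p=np.array([ox,oy])+t[:,None]*d+w*nrm
                s-=cv2.remap(G,((p[:,1]+23)*8).astype(np.float32),((p[:,0]+22)*8).astype(np.float32),1).mean()
            best.append((s,a,ox,oy))
best.sort(reverse=True)
for b in best[:8]: print(np.round(b,2))
```

```text
(400, 400, 3)
[-101.67    0.68    3.5     2.5 ]
[-101.74    0.67    3.5     2.5 ]
[-101.93    0.68    4.      3.  ]
[-102.03    0.67    4.      3.  ]
[-102.09    0.69    3.5     2.5 ]
[-102.28    0.66    3.5     2.5 ]
[-102.29    0.69    4.      3.  ]
[-102.52    0.68    3.      2.  ]
```

View pics/wing.png

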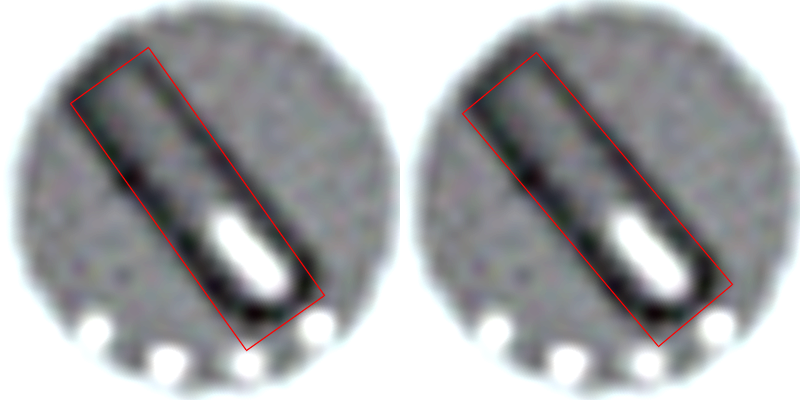

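The wing stands at 0.68 rad to the lamp's x axis, and the dial is centred near (200,195) in the left panel. Moving to above the knob with the tool yaw across the wing.

Run:
```python
from h import *
k=T(L0,[[50.5,1.4,0]])[0]; print(k)
plan((k[0],k[1],140),L0[2]+0.68+np.pi/2-2*np.pi)
```

```text
[521.78889206 154.69912516   0.        ]
clock 18.35 pos [ 654.  -127.3  231.1] rot [-3.142 -0.    -1.42 ] F [ 0.2 -0.2 -0.4] w 85.7
shift m [-0.2987  0.0882  0.0911] turn [ 0.     -0.     -0.6801]
```

>>> move_arm(moves=[[[-0.03,0.01,0,0,0,-0.1],[-0.08,0.025,0,0,0,-0.22],[-0.13,0.04,0.01,0,0,-0.34],[-0.18,0.055,0.03,0,0,-0.46],[-0.23,0.07,0.05,0,0,-0.58],[-0.275,0.082,0.075,0,0,-0.66],[-0.295,0.0875,0.09,0,0,-0.68],[-0.2987,0.0882,0.091,0,0,-0.68],[-0.2987,0.0882,0.091,0,0,-0.68],[-0.2987,0.0882,0.091,0,0,-0.68],[-0.2987,0.0882,0.091,0,0,-0.68],[-0.2987,0.0882,0.091,0,0,-0.68]]])

```text
clock: 19.85
eef_pos: [522.1, 154.2, 140.4]
tool_rot: [-3.141, -0.0, -0.74]
force: [0.6, -0.6, -0.6]
width: 85.3
```

```bash
cat > look2.py <<'E'
from h import *
import sys
k=T(L0,[[50.5,1.4,0]])[0]
plan((k[0],k[1],80),L0[2]+0.68+np.pi/2-2*np.pi)
print("q7",ctrl.read_state()["qpos"][6].round(3),"torque",ctrl.read_state()["torque"].round(2))
im=get_image('scene');b=get_image('top')
cv2.imwrite(sys.argv[1],cv2.convertScaleAbs(np.hstack([cv2.resize(im['color'][140:240,320:420],(400,400),interpolation=cv2.INTER_CUBIC),cv2.resize(b['color'][225:345,205:325],(400,400),interpolation=cv2.INTER_CUBIC)]),alpha=2))
E
python3 look2.py pics/c1.png
```

```text
clock 19.85 pos [522.1 154.2 140.4] rot [-3.141 -0.    -0.74 ] F [ 0.6 -0.6 -0.6] w 85.3
shift m [-0.0006 -0.0001  0.0604] turn [-0.0005 -0.0005 -0.0011]
q7 -1.073 torque [ 0.01  0.01 -0.03]
```

View pics/c1.png

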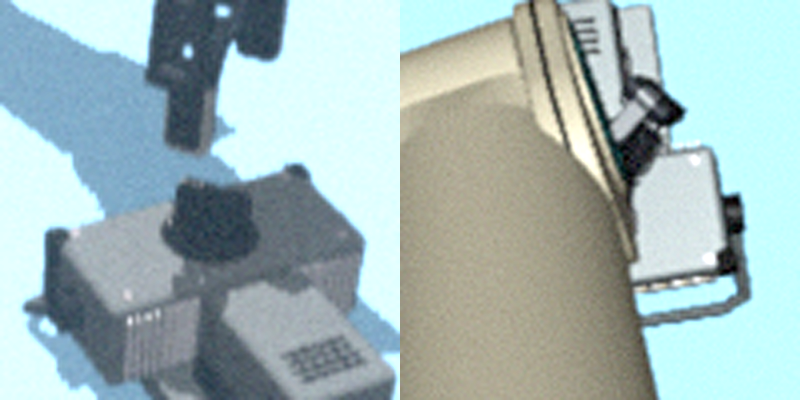

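>>> move_arm(moves=[[[-0.0005,0,0.01,0,0,0],[-0.0005,0,0.02,0,0,0],[-0.0005,0,0.035,0,0,0],[-0.0005,0,0.05,0,0,0],[-0.0005,0,0.058,0,0,0],[-0.0005,0,0.0604,0,0,0],[-0.0005,0,0.0604,0,0,0],[-0.0005,0,0.0604,0,0,0]]], jaw=0.4)

```text
clock: 20.95
eef_pos: [521.7, 155.2, 80.2]
tool_rot: [-3.141, -0.0, -0.739]
force: [0.1, 0.4, -0.3]
width: 33.8
```

```bash
python3 look2.py pics/c2.png
```

```text
clock 20.95 pos [521.7 155.2  80.2] rot [-3.141 -0.    -0.739] F [ 0.1  0.4 -0.3] w 33.8
shift m [0.0004 0.0003 0.0002] turn [-0.0008 -0.0005 -0.0001]
q7 -1.074 torque [-0.01  0.03 -0.  ]
```

View pics/c2.png

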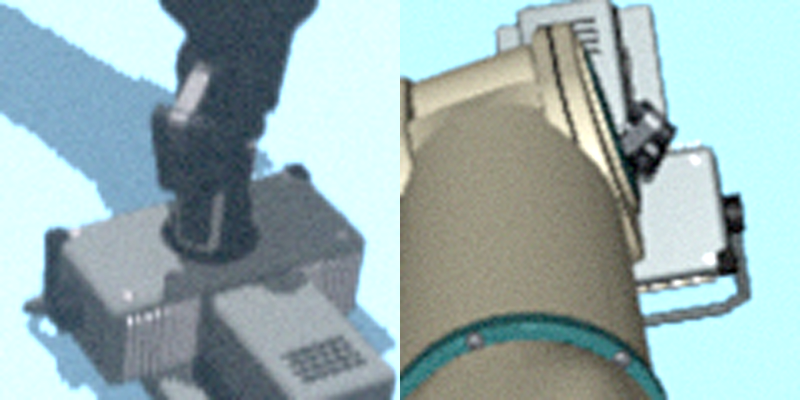

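The near finger stands at (212,225), in the middle of the dial (which spans 163 to 258), with the wing between the fingers. Closing in steps to see whether one side touches first.

>>> move_arm(moves=[[[0,0,0,0,0,0],[0,0,0,0,0,0],[0,0,0,0,0,0]]], jaw=0.2)

```text
clock: 21.42
eef_pos: [521.4, 155.1, 79.8]
tool_rot: [-3.141, -0.0, -0.739]
force: [-1.2, 0.3, 0.1]
width: 17.3
```

>>> move_arm(moves=[[[0,0,0,0,0,0],[0,0,0,0,0,0]]], jaw=0.18)

```text
clock: 21.68
eef_pos: [521.2, 155.3, 79.7]
tool_rot: [3.142, 0.0, -0.739]
force: [-1.4, 0.1, 0.6]
width: 15.2
```

>>> move_arm(moves=[[[0,0,0,0,0,0],[0,0,0,0,0,0]]], jaw=0.165)

```text
clock: 21.92
eef_pos: [520.8, 155.6, 79.7]
tool_rot: [3.141, 0.001, -0.739]
force: [-2.9, 2.8, 1.7]
width: 13.8
```

```bash
cat > sh2.py <<'E'
from h import *
s=ctrl.read_state();print("pos",s["eef_pos"].round(1),"F tool",R.from_euler("xyz",s["tool_rot"]).inv().apply(s["force"]).round(1),"torque",s["torque"].round(2),"w",s["width"].round(1))
def g(n):return cv2.cvtColor(get_image(n)["color"],cv2.COLOR_BGR2GRAY).astype(np.float32)
for n,ws in(("scene",dict(left=(330,194,352,236),louvre=(347,214,366,232),packcorner=(385,235,420,268))),("top",dict(head=(276,276,304,312)))):
    a=cv2.imread(f"pics/{n}1.png",0).astype(np.float32);b=g(n)
    for k,(x0,y0,x1,y1) in ws.items():
        m=np.eye(2,3,dtype=np.float32);m[:,2]=6
        try:
            cc,m=cv2.findTransformECC(a[y0:y1,x0:x1],b[y0-6:y1+6,x0-6:x1+6],m,cv2.MOTION_TRANSLATION,(3,200,1e-5),None,3);print(n,k,(m[:,2]-6).round(2),round(cc,3))
        except cv2.error: print(n,k,"fail")
E
python3 sh2.py
```

```text
Traceback (most recent call last):
  File "sh2.py", line 2, in <module>
    s=ctrl.read_state();print("pos",s["eef_pos"].round(1),"F tool",R.from_euler("xyz",s["tool_rot"]).inv().apply(s["force"]).round(1),"torque",s["torque"].round(2),"w",s["width"].round(1))
                                                                                                                                                                        ^^^^^^^^^^^^^^^^
AttributeError: 'float' object has no attribute 'round'
```

The left (-x) finger touches first, with 4 N and the arm giving about 0.9 mm. Shifting the tool by -1.8 mm along its x to centre it.

>>> move_arm(moves=[[[-0.001,0,0,0,0,0],[-0.0018,0,0,0,0,0],[-0.0018,0,0,0,0,0]]])

```text
clock: 22.3
eef_pos: [520.5, 155.8, 79.7]
tool_rot: [-3.141, -0.001, -0.74]
force: [0.3, 0.1, 0.1]
width: 14.1
```

```bash
sed -i 's/s\["width"\].round(1)/round(s["width"],1)/' sh2.py; python3 sh2.py
```

```text
pos [520.5 155.8  79.7] F tool [ 0.1 -0.2 -0.1] torque [-0.02 -0.02 -0.01] w 14.1
scene left [0.21 0.08] 0.988
scene louvre [-0.36  0.44] 0.94
scene packcorner [-0.08 -0.01] 0.998
top head [0.82 0.12] 0.884
```

Force is back to zero and the lamp is in place (pack corner shift under 0.1 px). Closing fully.

>>> move_arm(moves=[[[0,0,0,0,0,0],[0,0,0,0,0,0],[0,0,0,0,0,0],[0,0,0,0,0,0]]], jaw=0)

```text
clock: 22.9
eef_pos: [520.1, 156.4, 79.9]
tool_rot: [-3.141, -0.0, -0.739]
force: [-1.5, 0.1, 5.8]
width: 11.0
```

```bash
python3 sh2.py
```

```text
pos [520.1 156.4  79.9] F tool [-1.2  0.9 -5.8] torque [0.07 0.29 0.24] w 11.0
scene left [0.24 0.04] 0.988
scene louvre [-0.35  0.43] 0.947
scene packcorner [-0.15  0.04] 0.997
top head [0.71 0.14] 0.891
```

Gripped at width 11.0, already pressing 5.8 N. Bearing down further.

>>> move_arm(moves=[[[0,0,0.001,0,0,0],[0,0,0.002,0,0,0],[0,0,0.002,0,0,0]]])

```text
clock: 23.38
eef_pos: [520.1, 156.4, 79.7]
tool_rot: [-3.141, -0.0, -0.739]
force: [-5.6, 0.3, 23.1]
width: 10.9
```

>>> move_arm(moves=[[[0,0,-0.0005,0,0,0],[0,0,-0.0005,0,0,0],[0,0,-0.0005,0,0,0.06],[0,0,-0.0005,0,0,0.12],[0,0,-0.0005,0,0,0.18],[0,0,-0.0005,0,0,0.24],[0,0,-0.0005,0,0,0.3],[0,0,-0.0005,0,0,0.3]]])

```text
clock: 24.38
eef_pos: [520.3, 156.1, 79.8]
tool_rot: [-3.141, -0.0, -1.04]
force: [-4.2, -0.7, 17.3]
width: 10.5
```

```bash
python3 sh2.py
```

```text
pos [520.3 156.1  79.8] F tool [ -1.5   3.9 -17.3] torque [-0.24  0.91  0.05] w 10.5
scene left [0.24 0.06] 0.987
scene louvre [-0.14  0.29] 0.975
scene packcorner [-0.12  0.05] 0.997
top head [1.14 0.17] 0.644
```

The lamp hasn't moved (0.1 px) and the press is 17 N. Continuing the turn.

>>> move_arm(moves=[[[0,0,0,0,0,0.06],[0,0,0,0,0,0.12],[0,0,0,0,0,0.18],[0,0,0,0,0,0.24],[0,0,0,0,0,0.3],[0,0,0,0,0,0.36],[0,0,0,0,0,0.4]]])

```text
clock: 25.35
eef_pos: [520.4, 155.8, 79.8]
tool_rot: [-3.141, -0.0, -1.441]
force: [-4.0, -2.4, 16.5]
width: 10.6
```

```bash
python3 sh2.py; python3 look2.py pics/c3.png
```

```text
pos [520.4 155.8  79.8] F tool [  1.9   4.3 -16.5] torque [-0.38  0.87  0.35] w 10.6
scene left [0.18 0.06] 0.976
scene louvre [-0.05 -0.01] 0.991
scene packcorner [-0.14  0.05] 0.997
top head [ 1.43 -0.1 ] 0.489
clock 25.45 pos [520.4 155.8  79.8] rot [-3.141 -0.    -1.441] F [-4.8 -1.6 17.1] w 10.4
shift m [ 0.0012 -0.0012 -0.0002] turn [-9.000e-04 -5.000e-04 -7.011e-01]
q7 -1.539 torque [-0.4   0.84  0.17]
```

View pics/c3.png

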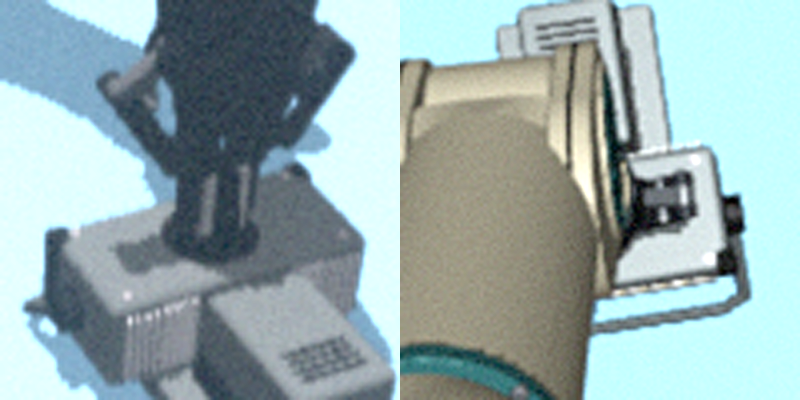

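The wing turned with the fingers (near (215,205)) and the lamp is still. Continuing.

>>> move_arm(moves=[[[0,0,0,0,0,0.06],[0,0,0,0,0,0.12],[0,0,0,0,0,0.18],[0,0,0,0,0,0.24],[0,0,0,0,0,0.3],[0,0,0,0,0,0.36],[0,0,0,0,0,0.42]]])

```text
clock: 26.42
eef_pos: [520.4, 155.3, 79.8]
tool_rot: [-3.141, -0.0, -1.862]
force: [-4.6, -2.0, 17.8]
width: 10.4
```

>>> move_arm(moves=[[[0,0,0,0,0,0.03],[0,0,0,0,0,0.06],[0,0,0,0,0,0.06]]])

```text
clock: 26.8
eef_pos: [520.4, 155.3, 79.8]
tool_rot: [-3.141, -0.0, -1.92]
force: [-4.1, -3.3, 18.1]
width: 10.9
```

```bash
python3 sh2.py; python3 -c "
from h import *
print(ctrl.read_state()['tool_rot'],ctrl.read_state()['qpos'][6],ctrl.read_state()['tau'])"
```

```text
pos [520.4 155.3  79.8] F tool [  4.5   2.7 -18.1] torque [-0.5   0.98  0.17] w 10.9
scene left [ 0.18 -0.01] 0.965
scene louvre [-0.05  0.05] 0.991
scene packcorner [-0.1   0.06] 0.997
top head [ 1.35 -0.48] 0.542
[-3.14072103e+00  9.30968286e-05 -1.92037539e+00] -1.8591104146631747 [ -0.37468823 -42.77022958   3.51250693 -10.63737541  -0.59801437
  -1.39031298  -0.18142529]
```

>>> move_arm(moves=[[[0,0,0,0,0,0.04],[0,0,0,0,0,0.08]]])

```text
clock: 27.15
eef_pos: [520.3, 155.2, 79.8]
tool_rot: [-3.141, 0.0, -2.001]
force: [-5.2, -2.9, 18.5]
width: 10.3
```

```bash
python3 sh2.py
```

```text
pos [520.3 155.2  79.8] F tool [  4.8   3.5 -18.5] torque [-0.54  0.97  0.32] w 10.3
scene left [0.18 0.01] 0.969
scene louvre [ 0.04 -0.02] 0.992
scene packcorner [-0.1   0.05] 0.997
top head [ 1.26 -0.56] 0.608
```

>>> move_arm(moves=[[[0,0,0,0,0,0.03],[0,0,0,0,0,0.06]]])

```text
clock: 27.5
eef_pos: [520.3, 155.2, 79.8]
tool_rot: [-3.141, -0.0, -2.061]
force: [-4.1, -2.7, 17.9]
width: 10.4
```

```bash
python3 sh2.py
```

```text
pos [520.3 155.2  79.8] F tool [  4.3   2.3 -17.9] torque [-0.61  0.9   0.35] w 10.4
scene left [0.2  0.03] 0.975
scene louvre [-0.05 -0.02] 0.992
scene packcorner [-0.1   0.06] 0.997
top head [ 1.16 -0.48] 0.656
```

>>> move_arm(moves=[[[0,0,0,0,0,0.02],[0,0,0,0,0,0.03]]])

```text
clock: 27.85
eef_pos: [520.3, 155.1, 79.8]
tool_rot: [-3.141, -0.0, -2.09]
force: [-5.1, -3.0, 17.5]
width: 10.5
```

```bash
python3 sh2.py
```

```text
pos [520.3 155.1  79.8] F tool [  5.1   2.9 -17.5] torque [-0.61  0.96  0.32] w 10.5
scene left [0.21 0.02] 0.977
scene louvre [-0.1  -0.04] 0.99
scene packcorner [-0.11  0.04] 0.997
top head [ 1.13 -0.42] 0.659
```

>>> move_arm(moves=[[[0,0,0,0,0,0.02],[0,0,0,0,0,0.03]]])

```text
clock: 28.2
eef_pos: [520.3, 155.1, 79.8]
tool_rot: [-3.141, -0.0, -2.12]
force: [-3.7, -2.2, 18.1]
width: 10.6
```

```bash
python3 sh2.py
```

```text
pos [520.3 155.1  79.8] F tool [  3.8   2.  -18.1] torque [-0.58  0.95  0.37] w 10.6
scene left [0.2  0.01] 0.979
scene louvre [-0.01 -0.02] 0.991
scene packcorner [-0.09  0.03] 0.997
top head [ 1.09 -0.33] 0.675
```

>>> move_arm(moves=[[[0,0,0,0,0,0.02],[0,0,0,0,0,0.03]]])

```text
clock: 28.55
eef_pos: [520.2, 155.1, 79.8]
tool_rot: [-3.141, -0.0, -2.149]
force: [-4.5, -2.9, 17.6]
width: 10.5
```

```bash
python3 sh2.py
```

```text
pos [520.2 155.1  79.8] F tool [  4.9   2.1 -17.6] torque [-0.65  0.95  0.72] w 10.5
scene left [0.23 0.04] 0.982
scene louvre [-0.04  0.01] 0.991
scene packcorner [-0.11  0.05] 0.997
top head [ 1.07 -0.28] 0.679
```

>>> move_arm(moves=[[[0,0,0,0,0,0.02],[0,0,0,0,0,0.03]]])

```text
clock: 28.9
eef_pos: [520.5, 155.8, 79.8]
tool_rot: [-3.141, 0.001, -2.178]
force: [-3.5, -1.0, 16.6]
width: 10.8
```

```bash
python3 sh2.py;python3 look2.py pics/c4.png
```

```text
pos [520.5 155.8  79.8] F tool [  2.8   2.3 -16.6] torque [-0.26  0.84  0.82] w 10.8
scene left [ 0.48 -0.21] 0.978
scene louvre [-0.16 -0.27] 0.982
scene packcorner [-0.67  0.37] 0.995
top head [0.72 0.19] 0.687
clock 29.0 pos [520.5 155.9  79.8] rot [-3.141e+00  1.000e-03 -2.177e+00] F [-4.1 -1.3 17.5] w 10.8
shift m [ 0.0003 -0.0017 -0.0002] turn [-1.300e-03 -1.000e-04 -1.438e+00]
q7 -2.035 torque [-0.33  0.9   0.77]
```

View pics/c4.png

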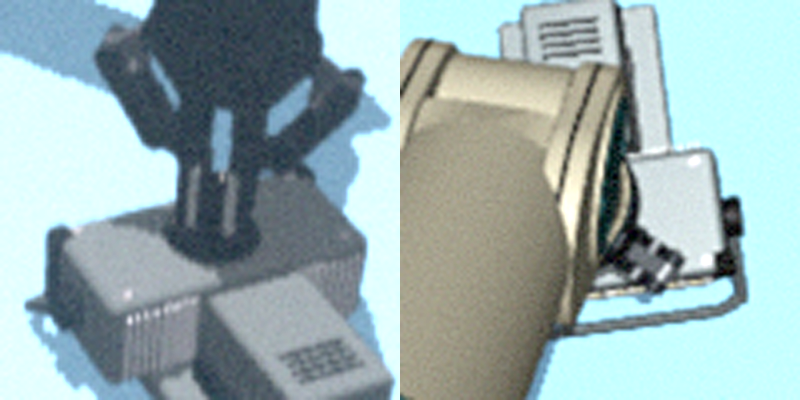

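The stop is reached: torque rose from 0.35 to 0.8 N m after about 1.40 rad of turn. The last step also twisted the light very slightly. With the press taken off, the light turns more easily than the knob does, so I can undo that. First I'll work out how much.

Run:
```python
from h import *
c=cam(get_image("scene"))
L=(568.6,163.6,3.293); K=T(L,[[48,0,0]])[0]
pts={"packcorner":[-75,15,60],"left":[50,74,50],"louvre":[12,60,50]}
obs={"packcorner":(-.56,.32),"left":(.25,-.25),"louvre":(-.12,-.28)}
def mv(dx,dy,da):
    r=[]
    for k,p in pts.items():
        w=T(L,[p])[0]; w2=R.from_euler("z",da).apply(w-K)+K+[dx,dy,0]
        r+=list((proj(c,w2)-proj(c,w))[0]-obs[k])
    return r
s=least_squares(lambda q:mv(q[0],q[1],q[2]*.01),[0,0,0]); print(s.x[:2].round(2),"yaw",s.x[2]*.01,"res",s.fun.round(2))
```

```text
[0.43 0.87] yaw -0.018031685747904088 res [-0.02 -0.02 -0.05 -0.08  0.07  0.1 ]
```

>>> move_arm(moves=[[[0,0,-0.001,0,0,0],[0,0,-0.0018,0,0,0],[0,0,-0.0018,0,0,0],[0,0,-0.0018,0,0,-0.008],[0,0,-0.0018,0,0,-0.016],[0,0,-0.0018,0,0,-0.016]]])

```text
clock: 29.9
eef_pos: [520.4, 156.2, 79.9]
tool_rot: [-3.141, 0.0, -2.164]
force: [2.4, 0.2, -1.1]
width: 10.7
```

```bash
python3 sh2.py
```

```text
pos [520.4 156.2  79.9] F tool [-1.5 -1.9  1.1] torque [ 0.08 -0.37 -0.16] w 10.7
scene left [ 0.61 -0.7 ] 0.97
scene louvre [-0.56 -0.58] 0.969
scene packcorner [-1.66  0.64] 0.989
top head [0.45 0.83] 0.668
```

Taking off the press let the stored wind-up twist the light further, so I'll turn it back the full amount, still unpressed.

```bash
cat > tw.py <<'E'
from h import *
# lamp motion relative to reference pic (scene1), from ECC translations of patches
c=cam(get_image("scene")); b=cv2.cvtColor(get_image("scene")["color"],cv2.COLOR_BGR2GRAY).astype(np.float32)
a=cv2.imread("pics/scene1.png",0).astype(np.float32)
L=(568.6,163.6,3.293);K=T(L,[[48,0,0]])[0]
W=dict(left=((330,194,352,236),.5,[50,74,45]),louvre=((347,214,366,232),1,[12,60,50]),packcorner=((385,235,420,268),1,[-75,15,60]),deck=((366,245,388,272),1,[-75,40,15]))
ob={}
for k,((x0,y0,x1,y1),w,p) in W.items():
    m=np.eye(2,3,dtype=np.float32);m[:,2]=6
    cc,m=cv2.findTransformECC(a[y0:y1,x0:x1],b[y0-6:y1+6,x0-6:x1+6],m,cv2.MOTION_TRANSLATION,(3,300,1e-5),None,3); ob[k]=m[:,2]-6; print(k,ob[k].round(2),round(cc,3))
def f(q):
    r=[]
    for k,(_,w,p) in W.items():
        X=T(L,[p])[0];X2=R.from_euler("z",q[2]*.01).apply(X-K)+K+[q[0],q[1],0]; r+=list(w*((proj(c,X2)-proj(c,X))[0]-ob[k]))
    return r
s=least_squares(f,[0,0,0],loss="soft_l1",f_scale=.2);print("knob moved mm",s.x[:2].round(2),"yaw",(s.x[2]*.01).round(4),"res",np.round(s.fun,2))
st=ctrl.read_state();print("pos",st["eef_pos"].round(1),"yaw",st["tool_rot"][2].round(3),"F",st["force"].round(1),"Tz",st["torque"][2].round(2))
E
python3 tw.py
```

```text
left [ 0.59 -0.68] 0.97
louvre [-0.61 -0.58] 0.97
packcorner [-1.64  0.62] 0.99
deck [-1.65  0.04] 0.987
knob moved mm [0.33 1.31] yaw -0.0375 res [-0.24 -0.07  0.18  0.07  0.06 -0.17 -0.15  0.11]
pos [520.3 156.1  80. ] yaw -2.164 F [ 2.9 -0.1 -0.9] Tz -0.08
```

>>> move_arm(moves=[[[0.0002,-0.0002,0,0,0,-0.01],[0.0004,-0.0003,0,0,0,-0.02],[0.0006,-0.0004,0,0,0,-0.03],[0.0008,-0.0006,0,0,0,-0.04],[0.0008,-0.0006,0,0,0,-0.04]]])

```text
clock: 30.72
eef_pos: [519.6, 155.1, 80.0]
tool_rot: [3.141, -0.001, -2.123]
force: [-0.2, -0.4, 0.1]
width: 10.7
```

```bash
python3 tw.py
```

```text
left [ 0.13 -0.17] 0.979
louvre [-0.16 -0.26] 0.983
packcorner [-0.35 -0.22] 0.995
deck [-0.39 -0.37] 0.997
knob moved mm [-0.76  0.22] yaw -0.0048 res [-0.11 -0.09  0.   -0.07  0.01 -0.    0.03  0.1 ]
pos [519.6 155.1  79.9] yaw -2.123 F [-0.3 -1.6  0.6] Tz -0.12
```

The light is back within 0.8 mm and 0.005 rad of where it stood after the pack went in. While it's still unpressed I'll nudge it back along its axis. That also takes out the 1 mm insertion push.

>>> move_arm(moves=[[[-0.0004,-0.0006,0,0,0,-0.002],[-0.0008,-0.0013,0,0,0,-0.004],[-0.0008,-0.0013,0,0,0,-0.004],[-0.0008,-0.0013,0,0,0,-0.004]]])

```text
clock: 31.32
eef_pos: [519.7, 155.1, 79.9]
tool_rot: [3.138, -0.002, -2.12]
force: [-4.8, -2.3, 5.4]
width: 10.9
```

```bash
python3 tw.py
```

```text
left [ 0.15 -0.2 ] 0.977
louvre [-0.19 -0.21] 0.985
packcorner [-0.35 -0.19] 0.995
deck [-0.37 -0.33] 0.997
knob moved mm [-0.68  0.15] yaw -0.0045 res [-0.12 -0.06  0.01 -0.08  0.01 -0.    0.02  0.09]
pos [519.7 155.1  79.9] yaw -2.12 F [-4.6 -1.6  4.1] Tz -0.28
```

>>> move_arm(moves=[[[0,0,0.001,0,0,0],[0,0,0.002,0,0,0],[0,0,0.002,0,0,0]]])

```text
clock: 31.8
eef_pos: [519.7, 155.1, 79.7]
tool_rot: [3.138, -0.001, -2.12]
force: [-9.2, -2.8, 22.2]
width: 10.9
```

```bash
python3 tw.py
```

```text
left [ 0.13 -0.2 ] 0.977
louvre [-0.23 -0.27] 0.984
packcorner [-0.36 -0.21] 0.995
deck [-0.36 -0.32] 0.997
knob moved mm [-0.75  0.11] yaw -0.0041 res [-0.12 -0.06  0.04 -0.03  0.01 -0.01  0.    0.06]
pos [519.8 155.1  79.7] yaw -2.12 F [-9.3 -3.1 21.6] Tz -0.31
```

The nudge only loaded the light and didn't slide it, so I'm taking that side load off again. Now pressed, I'll re-seat the knob on its stop in small steps.

>>> move_arm(moves=[[[0.0008,0.0013,-0.0004,0,0,0],[0.0008,0.0013,-0.0004,0,0,0.02],[0.0008,0.0013,-0.0004,0,0,0.02]]])

```text
clock: 32.28
eef_pos: [519.7, 155.1, 79.8]
tool_rot: [3.141, -0.0, -2.137]
force: [-4.8, -2.1, 16.3]
width: 10.5
```

```bash
python3 tw.py
```

```text
left [ 0.18 -0.2 ] 0.98
louvre [-0.14 -0.24] 0.984
packcorner [-0.36 -0.23] 0.995
deck [-0.4  -0.37] 0.997
knob moved mm [-0.74  0.29] yaw -0.0055 res [-0.11 -0.08 -0.01 -0.09  0.01  0.01  0.04  0.1 ]
pos [519.7 155.1  79.8] yaw -2.137 F [-6.1 -2.9 16. ] Tz 0.35
```

>>> move_arm(moves=[[[0,0,0,0,0,0.01],[0,0,0,0,0,0.01]]])

```text
clock: 32.62
eef_pos: [519.7, 155.1, 79.8]
tool_rot: [3.141, -0.0, -2.146]
force: [-4.9, -3.3, 15.6]
width: 10.6
```

```bash
python3 tw.py
```

```text
left [ 0.16 -0.19] 0.98
louvre [-0.13 -0.27] 0.982
packcorner [-0.35 -0.23] 0.995
deck [-0.41 -0.39] 0.997
knob moved mm [-0.78  0.33] yaw -0.0057 res [-0.1  -0.09 -0.   -0.08  0.01 -0.    0.04  0.11]
pos [519.7 155.1  79.8] yaw -2.146 F [-5.4 -2.3 15.4] Tz 0.51
```

Torque is 0.51 N m, above the 0.35 friction, so the knob is hard on its stop and the light is still. Unwinding the elastic torque while pressed, then taking off the press.

>>> move_arm(moves=[[[0,0,0,0,0,-0.006],[0,0,0,0,0,-0.012],[0,0,0,0,0,-0.012]]])

```text
clock: 33.1
eef_pos: [519.7, 155.1, 79.8]
tool_rot: [3.141, 0.0, -2.136]
force: [-5.0, -2.4, 14.9]
width: 10.6
```

```bash
python3 tw.py
```

```text
left [ 0.14 -0.21] 0.98
louvre [-0.21 -0.26] 0.981
packcorner [-0.36 -0.23] 0.995
deck [-0.36 -0.33] 0.997
knob moved mm [-0.77  0.14] yaw -0.0042 res [-0.12 -0.06  0.03 -0.05  0.01 -0.    0.01  0.07]
pos [519.7 155.1  79.8] yaw -2.136 F [-6.  -2.4 15. ] Tz 0.21
```

>>> move_arm(moves=[[[0,0,0,0,0,-0.006],[0,0,-0.0008,0,0,-0.006],[0,0,-0.0014,0,0,-0.006],[0,0,-0.0014,0,0,-0.006]]])

```text
clock: 33.7
eef_pos: [519.7, 155.1, 79.9]
tool_rot: [3.141, -0.001, -2.131]
force: [-2.9, -3.2, 6.6]
width: 10.7
```

```bash
python3 tw.py
```

```text
left [ 0.15 -0.19] 0.979
louvre [-0.15 -0.27] 0.982
packcorner [-0.32 -0.23] 0.995
deck [-0.35 -0.36] 0.997
knob moved mm [-0.76  0.25] yaw -0.0046 res [-0.11 -0.08  0.01 -0.06  0.01 -0.    0.03  0.08]
pos [519.7 155.1  79.9] yaw -2.131 F [-3.8 -2.2  6.7] Tz 0.06
```

Tz is about 0 and the light is still. Opening and lifting off.

>>> move_arm(moves=[[[0,0,0,0,0,0],[0,0,0,0,0,0],[0,0,0,0,0,0]]], jaw=0.4)

```text
clock: 34.17
eef_pos: [520.5, 155.7, 79.8]
tool_rot: [-3.141, 0.001, -2.131]
force: [0.6, -0.2, -0.4]
width: 34.5
```

>>> move_arm(moves=[[[0,0,-0.01,0,0,0],[0,0,-0.03,0,0,0],[0,0,-0.07,0,0,0],[0,0,-0.12,0,0,0],[0,0,-0.17,0,0,0],[0.01,-0.02,-0.2,0,0,0.1],[0.04,-0.04,-0.2,0,0,0],[0.09,-0.06,-0.2,0,0,-0.1],[0.14,-0.09,-0.2,0,0,-0.2],[0.19,-0.12,-0.2,0,0,-0.3],[0.23,-0.14,-0.2,0,0,-0.3],[0.25,-0.15,-0.2,0,0,-0.3],[0.25,-0.15,-0.2,0,0,-0.3]]])

```text
clock: 35.8
eef_pos: [513.7, -138.4, 280.6]
tool_rot: [-3.14, -0.001, -1.836]
force: [-0.8, 0.9, 0.4]
width: 34.2
```

```bash
python3 - <<'E'
from h import *
out=[]
for n,w in(("scene",(322,165,430,275)),("top",(207,217,317,327))):
    im=get_image(n); cv2.imwrite(f"pics/{n}2.png",im["color"]); x0,y0,x1,y1=w
    out.append(cv2.resize(im["color"][y0:y1,x0:x1],(400,400),interpolation=cv2.INTER_CUBIC))
cv2.imwrite("pics/d1.png",cv2.convertScaleAbs(np.hstack(out),alpha=1.8))
for n,ws in(("top",dict(head=(222,276,304,316),tube=(224,312,312,330),pack=(240,226,276,275))),("scene",dict(deck=(366,245,388,272),pack=(375,215,425,268)))):
  for i in(0,1):
    a,b=[cv2.cvtColor(cv2.imread(f"pics/{n}{k}.png"),cv2.COLOR_BGR2GRAY).astype(np.float32) for k in(i,2)]
    for k,(x0,y0,x1,y1) in ws.items():
        if i==0 and k=="pack": continue
        m=np.eye(2,3,dtype=np.float32);m[:,2]=8
        cc,m=cv2.findTransformECC(a[y0:y1,x0:x1],b[y0-8:y1+8,x0-8:x1+8],m,cv2.MOTION_EUCLIDEAN,(3,200,1e-5),None,3)
        p=np.array([(x1-x0)/2,(y1-y0)/2,1]); print(n,"vs",i,k,"shift",(m@p-p[:2]-8).round(2),"rot",round(float(np.arctan2(m[1,0],m[0,0])),4),"cc",round(cc,3))
E
python3 dial.py 2 pics/dial2.png
```

```text
top vs 0 head shift [-0.07  0.83] rot 0.0071 cc 0.963
top vs 0 tube shift [-0.37  0.89] rot 0.0086 cc 0.991
top vs 1 head shift [-0.04  0.26] rot 0.0043 cc 0.965
top vs 1 tube shift [-0.15  0.28] rot 0.0057 cc 0.988
top vs 1 pack shift [0.08 0.19] rot 0.0089 cc 0.989
scene vs 0 deck shift [-0.82 -0.8 ] rot 0.0181 cc 0.988
scene vs 1 deck shift [-0.39 -0.36] rot 0.0083 cc 0.997
scene vs 1 pack shift [-0.26 -0.21] rot 0.0074 cc 0.998
```

View pics/d1.png

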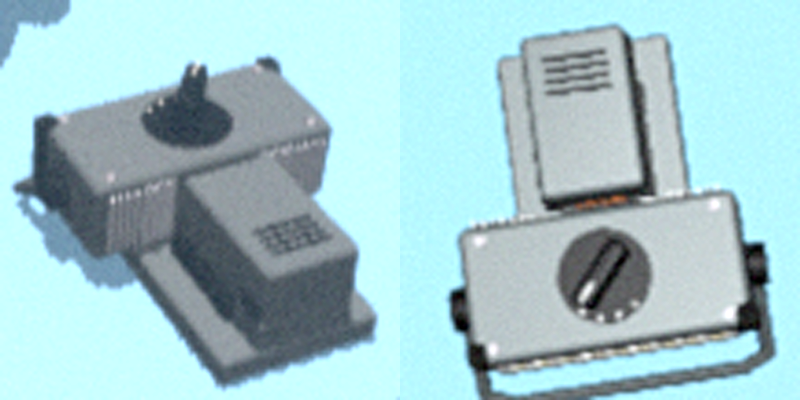

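View pics/dial2.png

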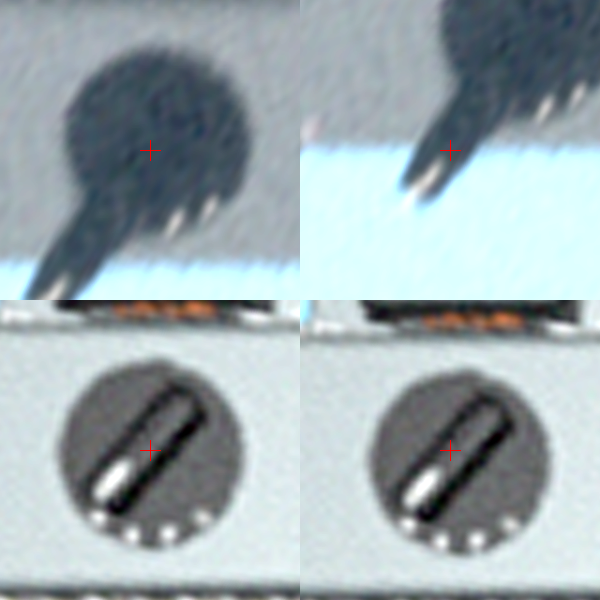

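The wing now points at the last dot, (100,515) in the crop, and the light is about 1.6 mm and 0.007 rad from its start. One last check: the heel against the rail ends.

Run:
```python
from h import *
im=get_image("scene");c=cam(im);x0,y0,x1,y1=365,215,430,270;S=12
big=cv2.convertScaleAbs(cv2.resize(im["color"][y0:y1,x0:x1],None,fx=S,fy=S,interpolation=cv2.INTER_CUBIC),alpha=3)
cv2.imwrite("pics/e1.png",big)
for n in("scene","top"):
    get_image(n)
    for t in("pack","heel_shoulder","pack_home","rail_mouth"): print(n,t,[(np.round(d["uv"],1).tolist(),round(d["score"],2)) for d in models.place_of(n,t)][:2])
```

```text
scene pack [([392.2, 244.5], 0.57), ([391.0, 243.7], 0.21)]
scene heel_shoulder [([393.6, 246.5], 0.66), ([153.2, 355.5], 0.48)]
scene pack_home [([389.6, 241.1], 0.92), ([486.0, 250.2], 0.7)]
scene rail_mouth [([395.2, 247.1], 0.97), ([475.8, 252.2], 0.84)]
top pack [([259.7, 248.9], 0.95), ([336.1, 184.4], 0.72)]
top heel_shoulder [([255.0, 242.0], 0.91)]
top pack_home [([178.4, 223.3], 0.97)]
top rail_mouth [([182.1, 222.1], 0.79), ([307.6, 308.5], 0.49)]
```

View pics/e1.png

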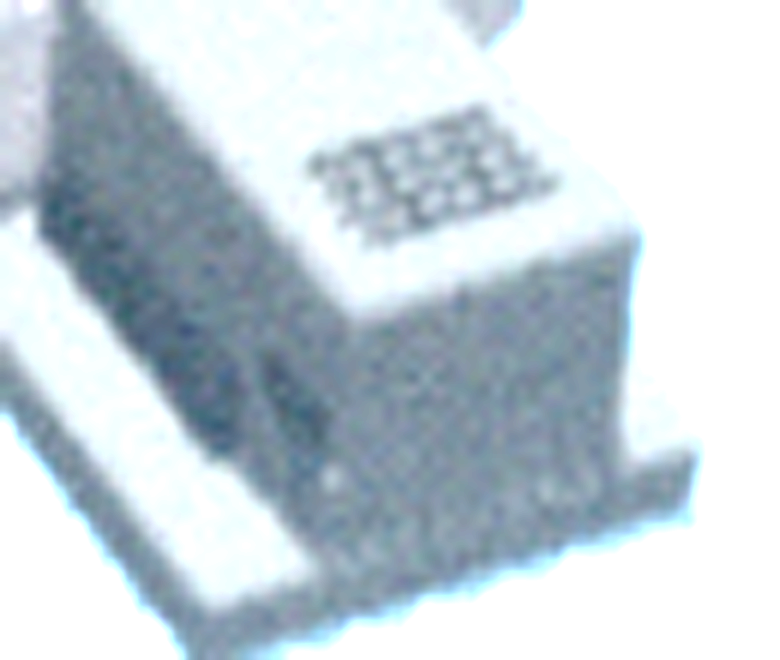

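The rail's end at (235,440) meets the heel with no strip of deck between them, and the pack's rear is nearly flush with the deck's end, as it should be at home (-84 against -85). Handing in.

```bash
python3 -c "
from h import *
print(job.finish_job(), ctrl.read_state()['clock'])"
```

```text
the job is handed in; nothing more can be done
the job is handed in; nothing more can be done
```

The job is handed in at about 36 s of the 64 s allowed. The pack is fully home in the light's rails and the switch knob is hard on its clockwise stop.

- **Pack:** I slid it into the lamp nearest the base until the heel met the rail ends. Contact force was about 1.9 N and the light moved about 1 mm with it. The last close picture shows no gap between heel and rail ends. An outline fit put the pack about 1 mm short, which is within that fit's error, so I went by the contact and the picture.
- **Switch:** I turned the knob about 1.4 rad clockwise while pressing with about 15–18 N, up to 23 N for a moment before turning. Torque rose from 0.35 N m to above 0.5 N m at the stop, and the wing points at the last dot.
- **Twist on the way:** reaching the stop twisted the light by up to 0.04 rad, part of it when I eased off the press. I turned it back, pressed again, re-seated the knob on its stop and unwound the torque before letting go. An attempt to nudge the light back along its axis did not move it.
- **Final position of the light:** the last pictures put it about 1.6 mm and 0.007 rad from where it started.
- **Other things:** I did not touch the marker, tray or handles. I checked by measurement only that the marker had not moved, and only while inserting the pack.

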